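Set the stop screw of a jar-lid press to its setting block

ROBOT

A 6-joint arm with a two-finger parallel gripper is mounted at the origin on the work surface. World frame = base frame: x ahead of the robot, y to its left, z up, the work surface at z = 0. Lengths are in m, angles in rad, forces in N, time in s.
With the tool pointing down it reaches from about 0.25 to 0.725 m from the base axis. Payload 4 kg.
Tool frame: the origin (TCP) lies midway between the tips of the shut fingers; the grasp point (between the pads) lies 19 mm behind it (arm.hold_point_z is the distance from the TCP to the grasp point, in m); y points along the fingers, x is the direction in which the jaws open and shut, and the axes are right-handed (so a half turn about y gives the same grasp; the last joint's range is limited). The gripper opens to 85 mm and grips with 20 to 120 N. Pads are 22 mm wide; open, the fingers measure 114 mm over their backs; the gripper's body (76 mm by 85 mm) begins 54 mm behind the grasp point. The pads swing forward as they close: fully open they stand 13 mm farther back than shut.
Start: joints at [1.163, 0.241, 0.005, 1.335, 0, 1.571], TCP at [0.198, 0.459, 0.231] pointing down, gripper open.
Joint ranges: [-2.72, 2.72], [-1.05, 1.87], [-1.09, 1.28], [-1.99, 2.15], [-1.42, 1.44], [-3.14, 3.14]. Speed limits (rad/s): [2.79, 2.79, 3.14, 3.14, 3.14, 3.14].

INTERFACE

Orientations are given as a unit quaternion [w, x, y, z].
In Python, from rig import arm gives the robot as it stands.
- The arm moves only by the shell command python3 -m inch 'ROWS'. ROWS is JSON, one flat list of numbers, 5 for each row, row after row: the opening, from -1 (shut) to 1 (fully open), so that 0 is half open, then the shift along the tool's x, y, z in mm, then the turn about the tool's y in rad. A call has 1 to 12 rows; each row shifts and turns the pose as measured when the row begins, along the tool's axes as they then stand; what a row does not reach is not made up. A row lasts 1/8 s, in which the tool goes at most 62.5 mm and 10.7 degrees, less where a joint would pass 70% of its speed; a pose out of reach is approached as far as the arm can. A call is refused whole if a number of a shift passes 62.5 or a number of a turn 0.188, either way. A call with a gripper value outside its range is refused whole. The fingers move at their own pace and stop on an object; the grip force is fixed at half the most. Time passes only in rows, so rows that do not move let the fingers close. It gives the time, the measured TCP pose, the force and the opening at its end, in the units of the state.
- arm.observe(): the state, without advancing time (a new reading comes with each control period).
- arm.get_image(name): name is "scene" or "top" or "wrist"; returns a dict with "pixels" (384x512x3 uint8, red, green, blue), "z_map" (384x512 float32, m along the optical axis (not along the pixel's ray), 0 where there is no reading), "fx", "fy", "cx", "cy" (pixels), "extrinsics" (4x4, takes a point from world to camera coordinates). Camera axes: x right, y down, z forward; pixel columns grow to the right and rows downward; lengths in m; the calibration is good to about 2 mm. A picture is of the moment at which its call begins.
- arm.finish_job(): hands the job in, once; it reports no verdict.
The state is a dict: "time": time; "joint_positions": joint angles; "qvel": joint speeds; "tau": joint torques, N m; "eef_pos": TCP position; "tool_rot": TCP orientation; "ft_force": force on the tool from outside, world axes, zero at the start; "torque": the same for the moment, N m; "width": finger opening in m.
Only numpy, scipy, OpenCV 4.12 (cv2) and the standard library are available. Lean on these libraries where they do the work, as an engineer would, in place of code of your own. Each camera call takes 0.05 s, during which the arm holds its last target.

TASK

Slide the setting block along its channel under the stop screw until it is fully home against the channel's end. Take the red driver from its wooden holder and with it (not with the fingers) turn the brass stop screw clockwise, down, until the block just drags beneath the screw's foot: a light but sure pressure of about 5 newtons, never clamped hard. Stand the driver upright in its holder again, leave the block under the screw, and do not disturb the other things on the counter.

Things in the scene. Friction and masses are not known exactly. Their poses are not given: they have to be found in the camera images.
- stand: Green base of the stop, fixed, 225 x 124 mm, 15 mm thick. Origin: at counter height right below the screw's axis; x runs along the guide channel towards its closed end, z up. The channel's floor is 15 mm up; steel rails 47 mm apart, 10 mm high. End face at x = +25.5 mm (37 mm high), open end at x = -165 mm.
- bridge (a point): Middle of the top of the green bridge that carries the screw, 89 mm above the counter; 36 mm long along the stand's x, 118 mm along its y, its underside at 74 mm, on two posts. Under it a round steel foot, 44 mm across, hangs on the screw; a spring in it gives 9 N per mm.
- stop_screw: Brass screw head, 36 mm square, 14 mm high, above the bridge. Origin: centre of the slot's mouth in its top, about 113 mm above the counter. Slot along the head's x: 20 mm long, 4.8 mm wide with bevelled edges, 9 mm deep; z up. Clockwise from above lowers it. Thread friction 0.06 N m: it stays where left and light pressing does not turn it.
- screw_feed (a joint): How far the screw has been lowered, m: 0.0038 per rad of clockwise turn (24 mm a turn); starts at 0 to 0.0004, ends at 0.009. How far the foot stands out below the head differs by up to 4.5 mm between starts and is not measured: with the block home the first gap is 0.6 to 5.5 mm, so contact comes after 0.15 to 1.45 rad of screw turn and must be felt.
- foot_spot (a point): Spot on the screw's axis at the height of the home block's top, 45 mm above the counter. Once the foot bears on the block, turning torque grows by about 0.01 N m per N of foot pressure, the pressure by 34 N per rad, and the block drags when nudged. 2.5 to 7.5 N is well set; over 12 N the block is clamped and the setting spoiled.
- block: Setting block, aluminium bar 120 mm long, 44 mm wide, 30 mm high with a yellow mark on each side, about 0.4 kg, lying in the channel on the robot's side of the bridge. Origin: on its underside below the yellow marks, 25 mm from its front end (+x) and 95 mm from its tail; x axis along the bar towards the screw. Fully home, its front end touches the channel's end and its origin lies under the screw's axis (stand x = 0 within a few mm). It starts 30 to 55 mm short of home.
- block_grip (a point): Centre of the black round grip pin on the block's tail, 14 mm in diameter and 46 mm high (30 to 76 mm above the block's underside), 82 mm behind the block's origin.
- driver: Red driver, 117 mm long, 0.12 kg, standing blade down in the holder. Origin: middle of the blade's lower edge, z up to the handle, x along the blade's width. Blade 16 mm wide (x), 3.2 mm thick (y), 18 mm high; round shank 10 mm; collar 36 mm across, its underside 66 mm above the blade's edge, which rests on the holder's top.
- driver_grip (a point): Centre of the driver's handle, 94.5 mm above the blade's lower edge. The handle is a paddle 32 mm wide along the driver's x, 18 mm thick along its y (grip it across the thickness) and 45 mm high.
- driver_tip (a point): Middle of the lower edge of the driver's blade.
- holder: Wooden block, 62 x 62 mm and 75 mm high, fixed, left or right of the stand, with an upright through hole 27 mm wide in its middle. Origin: centre of its underside. The driver stands in it on its collar, handle centre 103.5 mm above the counter.
- lid_tray: Grey tray with brass jar lids, 100 x 80 x 35 mm, fixed, on the other side of the stand. Origin: centre of its underside.
- jar: Glass jar with brass lid, 72 mm wide, 100 mm high. Origin: underside. Leave alone.
- beaker: Green glass cup, 72 mm wide, 90 mm high. Origin: underside. Leave alone.
- can: Yellow can, 66 mm wide, 110 mm high. Origin: underside. Leave alone.
- carton: Small cardboard box, 100 x 70 x 60 mm. Origin: underside. Leave alone.
- spare_block: Another, lower steel block, 80 x 30 x 20 mm, lying behind the stand. Origin: underside. Not the one to use: leave alone.
- screwdriver: Ordinary screwdriver lying on the counter. Not the one to use: leave alone.
- bottle: Amber bottle, 60 mm wide, 170 mm high. Origin: underside. Leave alone.
Not all that is in view belongs to the job. Leave any blue or turquoise look-alike of the block alone.

How it is judged:
By the outcome, as a careful person would: the job done as asked, in the order asked, and still so for the second after the job is handed in, with the robot touching nothing.
It also fails if it takes over 72 s, if anything falls off the work surface, if the arm or the gripper's body presses on something with over 40 N, if the wrist force passes 120 N, or if a joint passes its speed limit or range.

## Working session

There is one attempt and no reset: what is moved stays moved. The work goes in short steps, Python scripts to look and compute and a shell command to move; the robot and the scene stay as the last step left them, time stands still between calls to the robot, and variables do not carry over. Pictures are saved under pics/ and viewed, and the job is handed in when it is done.

```bash
ls; mkdir -p pics
python3 - <<'E'
from rig import arm
import cv2
s=arm.observe(); print(s)
for n in ["scene","top","wrist"]:
    d=arm.get_image(n); cv2.imwrite(f"pics/{n}0.png",d["pixels"][:,:,::-1]); print(n,d["fx"],d["cx"],d["cy"],d["extrinsics"].round(3).tolist())
print(arm.hold_point_z)
E
```

```text
pics
{'time': 0.0, 'joint_positions': array([1.16299073e+00, 2.41430759e-01, 3.74734938e-03, 1.33524474e+00,
       6.19288590e-06, 1.57080144e+00]), 'qvel': array([ 0.00060695,  0.00179119, -0.00025989, -0.00040493, -0.00112037,
       -0.00070895]), 'tau': array([ 4.86690788e-04, -3.72319257e+01,  2.52407008e+01,  1.70028600e-02,
       -1.69937476e-05,  1.12758809e-05]), 'eef_pos': array([0.1980426 , 0.45841041, 0.23041294]), 'tool_rot': array([-0.59047677,  0.5913011 ,  0.3877627 , -0.38902477]), 'ft_force': array([-0.39837617,  0.49546299, -0.96326094]), 'torque': array([-0.029526  , -0.00681798, -0.01700556]), 'width': 0.08560187370070377}
scene 379.7630718058114 255.8195677951879 190.31660516441582 [[0.069, 0.998, 0.013, -0.06], [0.685, -0.038, -0.728, -0.29], [-0.726, 0.059, -0.686, 1.634], [0.0, 0.0, 0.0, 1.0]]
top 431.002125096187 253.19009992104412 194.1359896550427 [[-0.048, -0.999, -0.007, 0.042], [-0.977, 0.049, -0.206, 0.542], [0.206, -0.003, -0.979, 1.379], [0.0, 0.0, 0.0, 1.0]]
wrist 344.6407507094088 256.90319166619196 189.31362432555952 [[0.398, 0.918, -0.003, -0.498], [0.878, -0.379, 0.292, -0.039], [0.267, -0.119, -0.956, 0.38], [0.0, 0.0, 0.0, 1.0]]
0.0187
```

View pics/scene0.png

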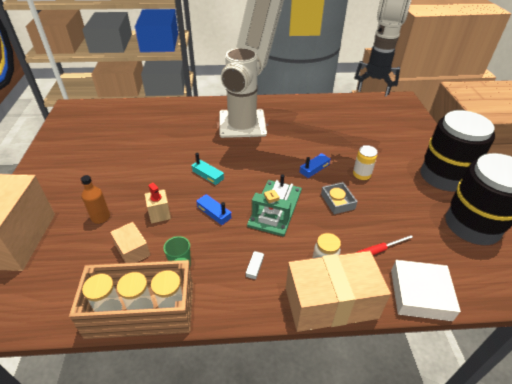

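View pics/top0.png

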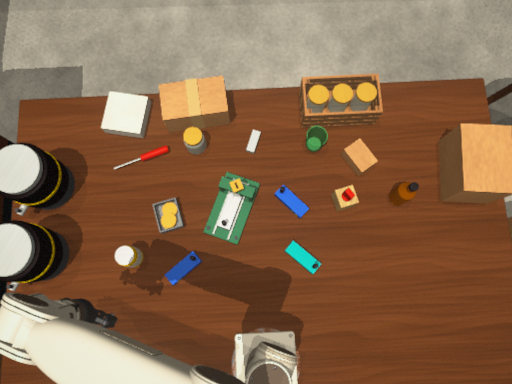

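View pics/wrist0.png

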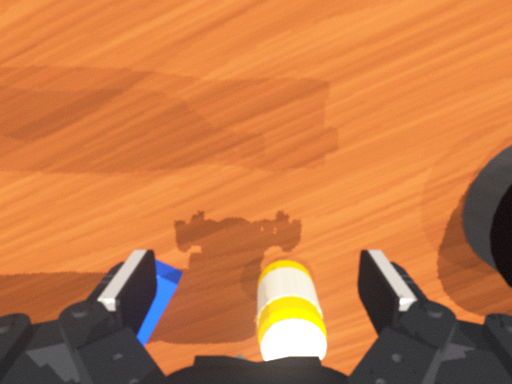

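```bash
cat > h.py <<'E'
from rig import arm
import numpy as np, cv2
from scipy.spatial.transform import Rotation as Ro
def cloud(n):
    d=arm.get_image(n); z=d["z_map"]; v,u=np.mgrid[:384,:512]
    P=np.stack([(u-d["cx"])/d["fx"]*z,(v-d["cy"])/d["fy"]*z,z],-1)
    E=d["extrinsics"]; W=(P-E[:3,3])@E[:3,:3]
    W[z==0]=np.nan
    return d,d["pixels"],W
def proj(d,p):
    c=d["extrinsics"][:3,:3]@np.array(p)+d["extrinsics"][:3,3]
    return c[0]/c[2]*d["fx"]+d["cx"],c[1]/c[2]*d["fy"]+d["cy"]
def R():
    q=arm.observe()["tool_rot"]; return Ro.from_quat([q[1],q[2],q[3],q[0]]).as_matrix()
def crop(px,x0,y0,x1,y1,k,name):
    cv2.imwrite(f"pics/{name}.png",cv2.resize(px[y0:y1,x0:x1,::-1],None,fx=k,fy=k,interpolation=cv2.INTER_CUBIC))
E
python3 - <<'E'
from h import *
print(R().round(3))
d,px,W=cloud("top")
crop(px,190,160,380,260,4,"topc")
hsv=cv2.cvtColor(px,cv2.COLOR_RGB2HSV)
def reg(x0,y0,x1,y1):
    m=np.zeros((384,512),bool); m[y0:y1,x0:x1]=1; return m
H,S,V=[hsv[...,i] for i in range(3)]
g=(H>50)&(H<85)&(S>80)&reg(195,165,270,250)
for nm,lo,hi in [("base",.008,.022),("bridge",.08,.098)]:
    m=g&(W[...,2]>lo)&(W[...,2]<hi)
    r=cv2.minAreaRect(W[m][:,:2].astype(np.float32)*1000); print(nm,m.sum(),r,W[m].mean(0))
st=reg(195,165,270,250)
m=st&(W[...,2]>.095)
print("above .095",m.sum(),W[m].mean(0),W[m][:,2].max(),cv2.minAreaRect(W[m][:,:2].astype(np.float32)*1000))
m=st&(W[...,2]>.040)&(W[...,2]<.052); print("block top",m.sum(),cv2.minAreaRect(W[m][:,:2].astype(np.float32)*1000))
m=reg(215,205,238,235)&(V<70)&(W[...,2]>.06);print("pin",m.sum(),np.nanmean(W[m],0),W[m][:,2].max() if m.any() else 0)
h=reg(325,175,370,215)
m=h&(W[...,2]>.065)&(W[...,2]<.08)&~((H<5)|(H>170)); print("holder top",m.sum(),cv2.minAreaRect(W[m][:,:2].astype(np.float32)*1000))
m=h&(W[...,2]>.12); print("handle",m.sum(),W[m].mean(0),cv2.minAreaRect(W[m][:,:2].astype(np.float32)*1000))
E
```

```text
[[ 0.397 -0.001 -0.918]
 [ 0.918 -0.001  0.397]
 [-0.002 -1.    -0.   ]]
base 996 ((510.7173767089844, 91.15478515625), (122.35953521728516, 223.35845947265625), 67.38470458984375) [0.49023112 0.09646171 0.01494848]
bridge 251 ((562.3030395507812, 68.46572875976562), (117.05406188964844, 36.285240173339844), 66.46302032470703) [0.56063634 0.06684371 0.08906011]
above .095 141 [0.56032863 0.06848556 0.11198308] 0.12358946515897254 ((521.8916625976562, 90.43016052246094), (83.15889739990234, 143.82122802734375), 41.68313217163086)
block top 429 ((508.717529296875, 73.18952941894531), (118.40931701660156, 156.9069061279297), 83.80420684814453)
pin 10 [0.44799763 0.11516162 0.08922299] 0.09522736353591066
holder top 249 ((517.4769287109375, -290.5887451171875), (62.537330627441406, 63.531131744384766), 14.101001739501953)
handle 54 [ 0.51691822 -0.28989211  0.12533201] ((517.0262451171875, -289.814697265625), (30.997379302978516, 17.95549774169922), 41.25399398803711)
```

View pics/topc.png

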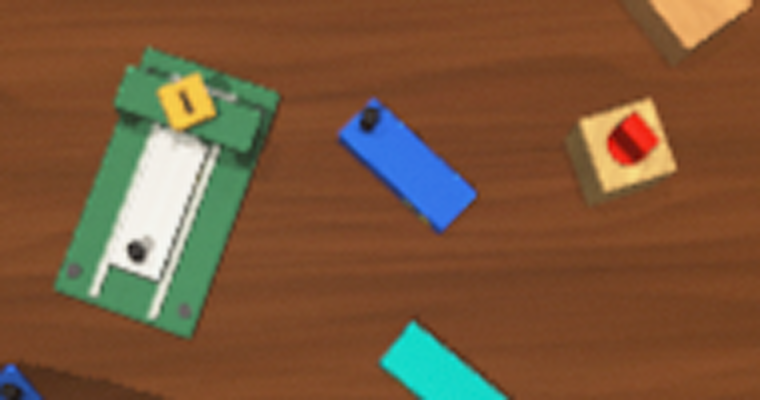

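```bash
python3 -m inch '[1,-31,0,-52,0, 1,-31,0,-52,0, 1,-31,0,-52,0, 1,-31,0,-52,0, 1,-31,0,-52,0, 1,-31,0,-52,0, 1,-30,0,-52,0, 1,0,0,0,0]'
python3 - <<'E'
from h import *
d,px,W=cloud("wrist"); cv2.imwrite("pics/w1.png",px[:,:,::-1]); print(R().round(3).tolist(),arm.observe()["eef_pos"],arm.observe()["joint_positions"].round(3))
E
```

```text
time: 1.2
eef_pos: [0.4548, 0.1076, 0.2296]
tool_rot: [-0.59, 0.59, 0.39, -0.389]
ft_force: [-0.5, 1.2, -0.5]
width: 0.0855
[[0.39, 0.0, -0.921], [0.921, -0.0, 0.39], [0.0, -1.0, -0.0]] [0.453603   0.10912898 0.22951372] [ 0.236  0.175 -0.083  1.313 -0.     0.637]
```

View pics/w1.png

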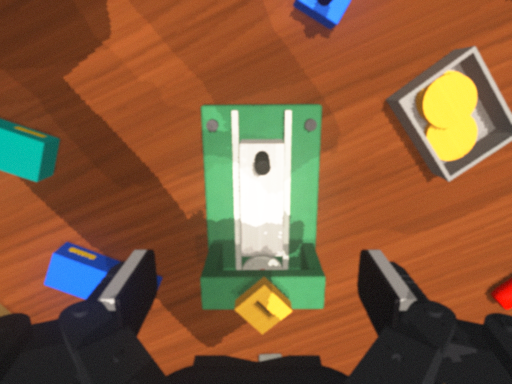

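Run:
```python
from h import *
d,px,W=cloud("wrist")
crop(px,190,90,340,350,3,"w1c")
hsv=cv2.cvtColor(px,cv2.COLOR_RGB2HSV);H,S,V=[hsv[...,i].astype(int) for i in range(3)]
z=W[...,2]
def mr(m): return cv2.minAreaRect((W[m][:,:2]*1000).astype(np.float32)),int(m.sum()),W[m][:,2].mean()
b=np.zeros_like(z,bool); b[95:345,195:335]=1
g=b&(H>50)&(H<90)&(S>80)
print("base",mr(g&(z<.02)&(z>.01)))
print("bridge",mr(g&(z<.095)&(z>.083)))
hd=b&(z>.104)&(z<.118)&(H>15)&(H<35); print("head",mr(hd))
sl=b.copy(); sl[:280]=0; sl[:,:235]=0; sl[:,295:]=0
p=b&(z>.083)&(z<.096); p[190:]=0; print("pin",mr(p),W[p].mean(0))
t=b&(z>.04)&(z<.05); t[230:]=0; print("blocktop",mr(t))
```

```text
base (((493.7251281738281, 95.69532775878906), (122.37699890136719, 187.7046661376953), 67.22881317138672), 9280, np.float64(0.015591955221866002))
bridge (((562.5037231445312, 66.78556823730469), (116.5594482421875, 36.13127899169922), 68.0306167602539), 3046, np.float64(0.08916680443160106))
head (((563.4628295898438, 65.82357788085938), (36.961055755615234, 36.95781707763672), 19.79201889038086), 1784, np.float64(0.1130788402395428))
pin (((450.3753967285156, 113.26496124267578), (12.711217880249023, 13.21895694732666), 68.17931365966797), 227, np.float64(0.09087126278129179)) [0.44980178 0.11354412 0.09087126]
blocktop (((478.9532470703125, 101.29956817626953), (43.948997497558594, 87.64124298095703), 67.26437377929688), 3410, np.float64(0.04557854545118656))
```

View pics/w1c.png

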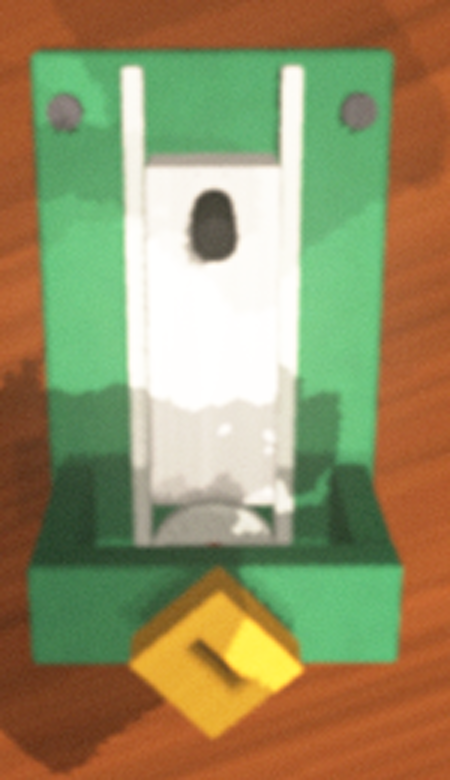

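```bash
python3 -m inch '[1,3,50,5,0, 1,0,50,0,0, 0,0,40,0,0, -0.2,0,25,0,0, -0.2,0,0,0,0]'
python3 - <<'E'
from h import *
d,px,W=cloud("wrist"); cv2.imwrite("pics/w2.png",px[:,:,::-1]); print(arm.observe()["eef_pos"])
E
```

```text
time: 1.92
eef_pos: [0.4457, 0.1236, 0.0617]
tool_rot: [0.587, -0.586, -0.397, 0.394]
ft_force: [0.1, -0.5, -0.2]
width: 0.0344
[0.44670937 0.12382495 0.06282093]
```

View pics/w2.png

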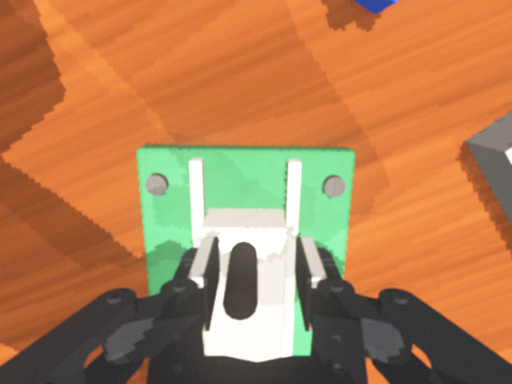

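```bash
python3 -m inch '[-0.2,-8,3,-8,0, -0.2,0,0,0,0]'
python3 - <<'E'
from h import *
o=arm.observe();Rm=R();p=np.array([.4504,.1133,.058]);print(o["eef_pos"],np.degrees(np.arctan2(Rm[1,0],Rm[0,0])),(Rm.T@(p-o["eef_pos"])*1000).round(1))
E
```

```text
time: 2.22
eef_pos: [0.4531, 0.1144, 0.0623]
tool_rot: [-0.585, 0.586, 0.4, -0.393]
ft_force: [0.2, 0.2, -0.0]
width: 0.034
[0.45308808 0.11441041 0.06225559] 68.15163578288838 [-2.1  4.2  2.1]
```

```bash
python3 -m inch '[-0.3,-2,4,2,0.015, -1,0,0,0,0, -1,0,0,0,0, -1,0,0,0,0]'
python3 - <<'E'
from h import *
o=arm.observe();Rm=R();p=np.array([.4504,.1133,.058]);print(o["eef_pos"],np.degrees(np.arctan2(Rm[1,0],Rm[0,0])),(Rm.T@(p-o["eef_pos"])*1000).round(1),o["ft_force"],o["width"])
E
```

```text
time: 2.72
eef_pos: [0.4516, 0.1133, 0.0595]
tool_rot: [-0.589, 0.589, 0.396, -0.387]
ft_force: [-0.1, 0.6, -0.3]
width: 0.0118
[0.4516038  0.11334118 0.05947482] 67.18026318125139 [-0.5  1.5  1.1] [-0.08484862  0.55089634 -0.28667551] 0.011816227511621522
```

```bash
python3 -m inch '[-1,0,0,-15,0, -1,0,0,-15,0, -1,0,0,-5,0]'; python3 -m inch '[-1,0,0,-4,0]'; python3 -m inch '[-1,0,0,-4,0]'; python3 -m inch '[-1,0,0,-4,0]'
```

```text
time: 3.1
eef_pos: [0.4825, 0.0998, 0.0594]
tool_rot: [0.59, -0.588, -0.395, 0.388]
ft_force: [-4.8, 2.4, 3.6]
width: 0.0125
time: 3.22
eef_pos: [0.4859, 0.0983, 0.0594]
tool_rot: [0.59, -0.587, -0.394, 0.388]
ft_force: [-3.8, 2.2, 3.3]
width: 0.0122
time: 3.35
eef_pos: [0.4889, 0.0968, 0.0593]
tool_rot: [0.591, -0.587, -0.394, 0.389]
ft_force: [-11.8, 5.2, 7.6]
width: 0.0123
time: 3.48
eef_pos: [0.4889, 0.0968, 0.0593]
tool_rot: [0.593, -0.584, -0.393, 0.391]
ft_force: [-16.8, 7.8, 14.7]
width: 0.0125
```

```bash
python3 -m inch '[-1,0,0,-5,0]'; python3 -m inch '[-1,0,0,0,0]'
python3 - <<'E'
from h import *
o=arm.observe();Rm=R();print(Rm.round(3).tolist(),o["joint_positions"].round(3),o["eef_pos"])
a=np.array([.5632,.0662]);x=np.array([.9225,-.386]);print((o["eef_pos"][:2]-a)@x)
E
```

```text
time: 3.6
eef_pos: [0.4886, 0.0967, 0.0593]
tool_rot: [0.596, -0.58, -0.392, 0.393]
ft_force: [-16.8, 7.2, 14.2]
width: 0.0122
time: 3.72
eef_pos: [0.4886, 0.0966, 0.0598]
tool_rot: [0.595, -0.581, -0.392, 0.393]
ft_force: [2.0, -1.9, 1.6]
width: 0.0122
[[0.383, -0.013, -0.924], [0.924, 0.016, 0.383], [0.01, -1.0, 0.018]] [ 0.184  0.389 -0.267  0.925  0.018  0.577] [0.48863841 0.0966207  0.05976494]
-0.08052545391275272
```

```bash
python3 -m inch '[-0.2,0,0,0,0, 0,0,0,0,0, 0,0,-40,0,0, 0,0,-60,0,0, 0,0,-60,0,0, 0,0,0,0,0]'
python3 - <<'E'
from h import *
o=arm.observe();Rm=R();print(Rm.round(3).tolist(),o["joint_positions"].round(3),o["eef_pos"])
d,px,W=cloud("wrist"); cv2.imwrite("pics/w3.png",px[:,:,::-1])
E
```

```text
time: 4.47
eef_pos: [0.4938, 0.0928, 0.2234]
tool_rot: [0.594, -0.583, -0.392, 0.392]
ft_force: [0.4, -0.4, 0.4]
width: 0.0429
[[0.385, -0.009, -0.923], [0.923, 0.014, 0.385], [0.009, -1.0, 0.013]] [0.177 0.254 0.002 1.325 0.015 0.571] [0.49381639 0.09276388 0.22338986]
```

View pics/w3.png

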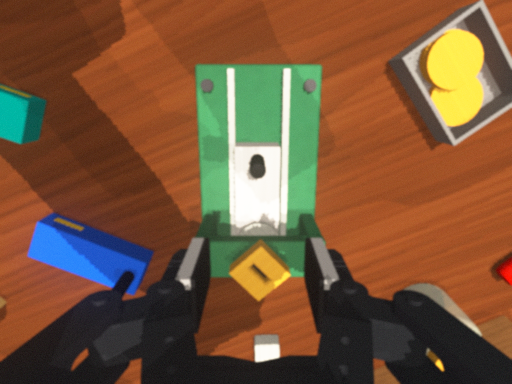

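Run:
```python
from h import *
d,px,W=cloud("wrist")
hsv=cv2.cvtColor(px,cv2.COLOR_RGB2HSV);H,S,V=[hsv[...,i].astype(int) for i in range(3)]
z=W[...,2]
def mr(m): return cv2.minAreaRect((W[m][:,:2]*1000).astype(np.float32)),int(m.sum()),W[m].mean(0)
b=np.zeros_like(z,bool); b[60:305,195:325]=1
p=b&(z>.083)&(z<.096); p[190:]=0; print("pin",mr(p))
c=np.zeros_like(b); c[235:305,225:295]=1
hd=c&(z>.105)&(z<.118)&(H>10)&(H<35); r=mr(hd); print("head",r)
# slot: project all head pixels to plane z=.113
E=d["extrinsics"];C=-E[:3,:3].T@E[:3,3]
v,u=np.mgrid[:384,:512]; ray=np.stack([(u-d["cx"])/d["fx"],(v-d["cy"])/d["fy"],np.ones(u.shape)],-1)@E[:3,:3]
Q=C+ray*((.113-C[2])/ray[...,2])[...,None]
cen=np.array(r[0][0])/1000
near=(np.linalg.norm(Q[...,:2]-cen,axis=-1)<.0145)
sm=near&(V<110); print("slot n",sm.sum(), np.percentile(V[near],[5,20,50]))
s=Q[sm][:,:2]; mu=s.mean(0); w,vec=np.linalg.eigh(np.cov((s-mu).T)); print(mu,np.sqrt(w)*1000,np.degrees(np.arctan2(vec[1,1],vec[0,1])))
x=np.array([.9225,-.386]);a=np.array(r[0][0])/1000;print("pin rel",(W[p].mean(0)[:2]-a)@x)
crop(px,215,220,305,310,6,"slot")
```

```text
pin (((487.52020263671875, 96.34812927246094), (12.487113952636719, 12.888957977294922), 67.34728240966797), 235, array([0.4870365 , 0.09648108, 0.09084688]))
head (((563.6250610351562, 66.02922058105469), (36.93926239013672, 36.52035903930664), 20.04677963256836), 2022, array([0.56194731, 0.06665509, 0.11333477]))
slot n 40 [114.  193.6 226. ]
[0.56219898 0.06659699] [0.57216311 4.47259278] -159.79595813653916
pin rel -0.08240736539699003
```

View pics/slot.png

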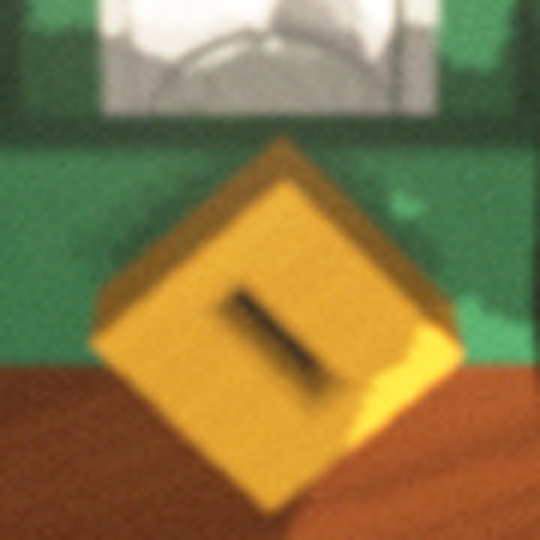

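```bash
python3 -m inch '[0,-49,-3,-24,0, 0,-49,-3,-24,0, 0,-49,-3,-24,0, 0,-49,-3,-24,0, 0,-49,-3,-24,0, 0,-49,-3,-24,0, 0,-49,-3,-24,0]'; python3 -m inch '[0,0,0,0,-0.18, 0,0,0,0,-0.18, 0,0,0,0,-0.18, 0,0,0,0,-0.18, 0,0,0,0,-0.18,0,0,0,0,-0.18, 0,0,0,0,-0.05]'
python3 - <<'E'
from h import *
o=arm.observe();Rm=R();print(Rm.round(3).tolist(),np.degrees(np.arctan2(Rm[1,0],Rm[0,0])),o["joint_positions"].round(3),o["eef_pos"])
d,px,W=cloud("wrist"); cv2.imwrite("pics/w4.png",px[:,:,::-1])
E
```

```text
time: 5.45
eef_pos: [0.511, -0.2952, 0.218]
tool_rot: [0.6, -0.573, -0.387, 0.403]
ft_force: [0.6, 0.3, -0.1]
width: 0.0429
time: 6.32
eef_pos: [0.5029, -0.2985, 0.1968]
tool_rot: [-0.302, 0.247, 0.653, -0.65]
ft_force: [-0.6, -0.3, -0.4]
width: 0.0428
[[-0.696, -0.069, -0.715], [0.714, 0.034, -0.699], [0.073, -0.997, 0.026]] 134.2450955855837 [-0.532  0.489  0.274  1.433 -0.006 -1.305] [ 0.50286555 -0.29846196  0.19678778]
```

View pics/w4.png

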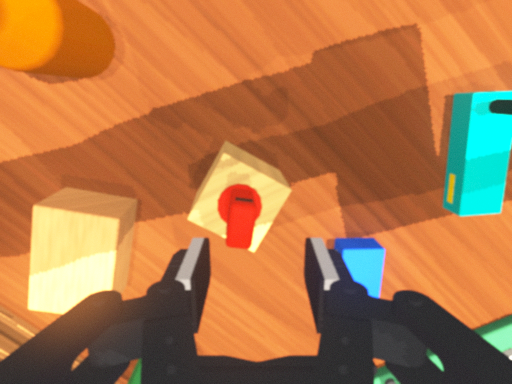

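```bash
cat > st.py <<'E'
from h import *
import sys
o=arm.observe();Rm=R();print("t",round(o["time"],2),"theta",np.degrees(np.arctan2(Rm[1,0],Rm[0,0])).round(2),"ydir",Rm[:,1].round(4),"q",o["joint_positions"].round(3),"p",(o["eef_pos"]*1000).round(1),"F",o["ft_force"].round(1),"T",o["torque"].round(3),"w",round(o["width"]*1000,1), "qv",o["qvel"].round(2))
E
python3 st.py; python3 -m inch '[0,0,0,0,0]' ;python3 st.py;  python3 -m inch '[0,0,0,0,0.1]' ;python3 st.py;  python3 -m inch '[0,0,0,0,0]' ;python3 st.py
```

```text
t 6.38 theta 134.27 ydir [-0.0701  0.0343 -0.997 ] q [-0.533  0.49   0.274  1.433 -0.006 -1.306] p [ 502.6 -298.3  196.4] F [-0.8 -0.1 -0.5] T [-0.04  -0.094  0.048] w 42.6 qv [-0.   -0.    0.    0.01 -0.    0.1 ]
time: 6.5
eef_pos: [0.502, -0.2981, 0.1946]
tool_rot: [-0.303, 0.246, 0.653, -0.649]
ft_force: [0.6, 0.1, 0.6]
width: 0.0426
t 6.5 theta 134.21 ydir [-0.0728  0.0357 -0.9967] q [-0.533  0.491  0.272  1.432 -0.006 -1.305] p [ 502.  -298.1  194.6] F [0.6 0.1 0.6] T [-0.029 -0.028  0.004] w 42.6 qv [-0.    0.02 -0.02 -0.01 -0.   -0.03]
time: 6.62
eef_pos: [0.5014, -0.2978, 0.1931]
tool_rot: [-0.337, 0.278, 0.636, -0.636]
ft_force: [0.1, 0.5, 1.4]
width: 0.0424
t 6.62 theta 128.25 ydir [-0.0748  0.0369 -0.9965] q [-0.533  0.493  0.27   1.431 -0.006 -1.201] p [ 501.4 -297.8  193.1] F [0.1 0.5 1.4] T [-0.011 -0.127 -0.012] w 42.4 qv [-0.    0.01 -0.01 -0.01 -0.    0.82]
time: 6.75
eef_pos: [0.501, -0.2976, 0.1921]
tool_rot: [-0.338, 0.278, 0.636, -0.636]
ft_force: [-0.2, -1.2, -0.2]
width: 0.0428
t 6.75 theta 128.27 ydir [-0.0763  0.0377 -0.9964] q [-0.533  0.494  0.269  1.431 -0.006 -1.202] p [ 501.  -297.6  192.1] F [-0.2 -1.2 -0.2] T [-0.039 -0.087  0.028] w 42.8 qv [-0.    0.01 -0.01 -0.   -0.    0.  ]
```

```bash
python3 -m inch '[0,0,-30,0,0]' >/dev/null;python3 st.py;  python3 -m inch '[0,0,-30,0,0]'>/dev/null ;python3 st.py;  python3 -m inch '[0,0,0,0,0]' >/dev/null;python3 st.py; python3 -m inch '[0,0,0,0,0]' >/dev/null;python3 st.py
```

```text
t 6.88 theta 128.32 ydir [-0.0826  0.0414 -0.9957] q [-0.532  0.491  0.334  1.506 -0.006 -1.203] p [ 501.6 -297.8  219.1] F [-0.  -0.2  0.7] T [-0.004 -0.107 -0.03 ] w 42.8 qv [ 0.   -0.06  0.6   0.61  0.   -0.  ]
t 7.0 theta 128.4 ydir [-0.084   0.0422 -0.9956] q [-0.532  0.492  0.411  1.584 -0.006 -1.204] p [ 503.8 -298.8  249. ] F [ 0.9  0.3 -0. ] T [-0.084 -0.12  -0.027] w 42.4 qv [ 0.    0.02  0.59  0.62  0.   -0.01]
t 7.12 theta 128.46 ydir [-0.0802  0.0399 -0.996 ] q [-0.532  0.49   0.415  1.584 -0.006 -1.205] p [ 504.9 -299.5  250.9] F [ 0.2 -0.3 -0.1] T [-0.031 -0.152 -0.007] w 42.8 qv [-0.    0.03 -0.06 -0.02 -0.   -0.01]
t 7.25 theta 128.5 ydir [-0.0814  0.0406 -0.9959] q [-0.532  0.491  0.413  1.583 -0.006 -1.205] p [ 504.6 -299.4  249.8] F [-0.9  0.   0.3] T [-0.101 -0.039 -0.02 ] w 42.9 qv [-0.   -0.01  0.01  0.    0.   -0.  ]
```

```bash
python3 -m inch '[0,0,0,0,0,0,0,0,0,0,0,0,0,0,0,0,0,0,0,0]' >/dev/null;python3 st.py;  python3 -m inch '[0,0,30,0,0,0,0,30,0,0]'>/dev/null ;python3 st.py;  python3 -m inch '[0,0,0,0,0]' >/dev/null;python3 st.py
```

```text
t 7.75 theta 128.52 ydir [-0.086   0.0433 -0.9954] q [-0.532  0.493  0.407  1.582 -0.006 -1.206] p [ 503.3 -298.6  246.8] F [ 0.4  0.2 -0.2] T [-0.031 -0.163 -0.012] w 42.8 qv [-0. -0. -0. -0. -0. -0.]
t 8.0 theta 128.54 ydir [-0.0799  0.0397 -0.996 ] q [-0.533  0.497  0.263  1.427 -0.006 -1.207] p [ 500.  -297.1  188.4] F [ 0.3  0.  -0.1] T [-0.022 -0.026 -0.008] w 42.9 qv [-0.    0.03 -0.54 -0.61 -0.   -0.  ]
t 8.12 theta 128.53 ydir [-0.0845  0.0424 -0.9955] q [-0.533  0.498  0.26   1.427 -0.006 -1.207] p [ 498.4 -296.2  186.2] F [ 0.  -0.7  0.4] T [-0.061 -0.067  0.028] w 42.7 qv [ 0.   -0.02  0.06  0.01 -0.   -0.  ]
```

```bash
python3 -m inch '[0,0,-60,0,0,0,0,-60,0,0,0,0,-60,0,0,0,0,-60,0,0]' >/dev/null;python3 st.py;  python3 -m inch '[0,0,-60,0,0]'>/dev/null ;python3 st.py;  python3 -m inch '[0,0,-50,0,0]' >/dev/null;python3 st.py
```

```text
t 8.62 theta 128.53 ydir [-0.088   0.0445 -0.9951] q [-0.53   0.631  1.099  2.138 -0.006 -1.204] p [ 513.7 -303.5  420. ] F [ 2.2 -1.5  0.6] T [-0.133 -0.141  0.068] w 42.7 qv [ 0.    0.6   2.22  1.56 -0.    0.  ]
t 8.75 theta 128.66 ydir [ 0.0024 -0.0085 -1.    ] q [-0.531  0.691  1.276  2.15  -0.006 -1.205] p [ 549.9 -324.7  439. ] F [ 19.3 -10.9  28.4] T [-1.008 -1.647 -0.033] w 42.6 qv [-0.    0.27  0.01  0.54  0.   -0.01]
t 8.88 theta 128.66 ydir [ 0.0227 -0.0205 -0.9995] q [-0.53   0.659  1.267  2.149 -0.006 -1.205] p [ 543.3 -320.7  456.1] F [-0.   0.1 -0.8] T [ 0.012 -0.026  0.018] w 42.6 qv [ 0.   -0.44  0.11  0.03 -0.    0.  ]
```

```bash
python3 -m inch '[0,12,50,0,0,0,12,55,0,0,0,12,55,0,0,0,12,50,0,0]' >/dev/null;python3 st.py
python3 - <<'E'
from h import *
d,px,W=cloud("wrist"); cv2.imwrite("pics/w5.png",px[:,:,::-1]); np.savez("w5.npz",W=W,px=px,E=d["extrinsics"])
E
```

```text
t 9.38 theta 128.59 ydir [ 0.0576 -0.0406 -0.9975] q [-0.506  0.391  0.337  1.447 -0.008 -1.18 ] p [ 530.4 -296.2  280. ] F [-0.8 -0.2  0. ] T [0.037 0.07  0.004] w 42.6 qv [ 0.06 -0.2  -1.3  -1.16 -0.    0.06]
```

View pics/w5.png

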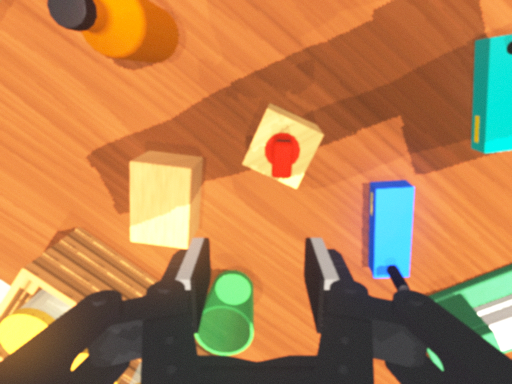

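```bash
cat > drv.py <<'E'
from h import *
d,px,W=cloud("wrist")
hsv=cv2.cvtColor(px,cv2.COLOR_RGB2HSV);H,S,V=[hsv[...,i].astype(int) for i in range(3)]
z=W[...,2]
near=np.linalg.norm(W[...,:2]-[.517,-.29],axis=-1)<.05
def mr(m): return cv2.minAreaRect((W[m][:,:2]*1000).astype(np.float32)),int(m.sum()),W[m].mean(0)
m=near&(z>.118)&(z<.135); print("handle top",mr(m))
m=near&(z>.088)&(z<.118); print("handle side",mr(m))
m=near&(z>.078)&(z<.085)&((H<8)|(H>170))&(S>120); print("collar",mr(m))
m=near&(z>.070)&(z<.078)&(H>10)&(H<30); print("holder",mr(m))
E
python3 drv.py
```

```text
handle top (((518.6528930664062, -292.9493408203125), (32.5777587890625, 17.884464263916016), 35.8471794128418), 774, array([ 0.51770183, -0.29365248,  0.12591646]))
handle side (((506.8310546875, -301.7001037597656), (3.5244123935699463, 17.742097854614258), 37.073333740234375), 113, array([ 0.50601687, -0.30196933,  0.10370122]))
collar (((516.447265625, -293.8614196777344), (30.145687103271484, 32.6428108215332), 33.94847106933594), 305, array([ 0.51540587, -0.29373883,  0.08160145]))
holder (((518.971923828125, -292.85418701171875), (62.4686164855957, 62.04732131958008), 14.22053050994873), 2456, array([ 0.51404713, -0.29711863,  0.07548644]))
```

```bash
python3 -m inch '[0,10,0,7,0.045, 0,0,0,0,0, 0,0,0,0,0, 0,0,0,0,0, 0,0,0,0,0, 0,0,0,0,0, 0,0,0,0,0, 0,0,0,0,0, 0,0,0,0,0, 0,0,0,0,0, 0,0,0,0,0, 0,0,0,0,0]' >/dev/null;python3 st.py
```

```text
t 10.97 theta 126.08 ydir [ 0.0562 -0.0399 -0.9976] q [-0.51   0.37   0.317  1.449 -0.007 -1.141] p [ 520.2 -293.6  283.9] F [-0.4 -0.2  0.2] T [0.02  0.096 0.02 ] w 42.9 qv [-0.  0. -0.  0.  0.  0.]
```

```bash
cat > to.py <<'E'
from h import *
import sys
p=np.array([float(v) for v in sys.argv[1:4]]);o=arm.observe();Rm=R()
print("delta tool mm",(Rm.T@(p-o["eef_pos"])*1000).round(1)); 
if len(sys.argv)>4: print("turn",round(np.radians((np.degrees(np.arctan2(Rm[1,0],Rm[0,0]))-float(sys.argv[4])+180)%360-180),3))
E
python3 to.py .5187 -.2930 .160; python3 -m inch '[0,6,40,3,0, 0,5,40,2,0, 0,4,40,2,0]'>/dev/null; python3 st.py;python3 to.py .5187 -.2930 .087 126
```

```text
delta tool mm [  9.5 123.5   3.6]
t 11.35 theta 126.06 ydir [ 0.0666 -0.0458 -0.9967] q [-0.512  0.396  0.045  1.139 -0.007 -1.143] p [ 515.9 -292.4  165.2] F [-0.1 -0.1 -0.1] T [0.063 0.059 0.009] w 42.8 qv [-0.01  0.17 -0.64 -0.81  0.   -0.01]
delta tool mm [ 3.9 78.1  0.2]
turn 0.001
```

```bash
python3 -m inch '[0,0,-60,0,0, 0,0,-60,0,0]'>/dev/null; python3 st.py;  python3 -m inch '[0,0,0,0,-0.18, 0,0,0,0,-0.18]'>/dev/null; python3 st.py;python3 -m inch '[0,0,0,0,0.18, 0,0,0,0,0.18]'>/dev/null; python3 st.py
```

```text
t 11.6 theta 126.12 ydir [ 0.0275 -0.0239 -0.9993] q [-0.51   0.34   0.232  1.427 -0.007 -1.141] p [ 495.3 -279.9  267. ] F [-0.  -1.   1.3] T [-0.065 -0.031  0.005] w 42.7 qv [ 0.01 -0.13  0.8   1.19  0.    0.01]
t 11.85 theta 147.39 ydir [ 0.0353 -0.0282 -0.999 ] q [-0.51   0.335  0.239  1.43  -0.007 -1.512] p [ 496.9 -280.7  272.4] F [ 0.6  0.2 -0.2] T [ 0.02   0.084 -0.023] w 42.9 qv [-0.   -0.02  0.04  0.01  0.   -1.47]
t 12.1 theta 126.24 ydir [ 0.0367 -0.029  -0.9989] q [-0.51   0.334  0.24   1.43  -0.007 -1.143] p [ 497.2 -280.9  273.2] F [ 0.9  0.5 -0.6] T [0.075 0.081 0.017] w 42.8 qv [-0.   -0.    0.   -0.    0.    1.45]
```

```bash
python3 -m inch '[0,0,25,0,0, 0,0,25,0,0, 0,0,25,0,0, 0,0,25,0,0]'>/dev/null; python3 st.py;  python3 -m inch '[0,0,-60,0,0, 0,0,-60,0,0, 0,0,0,0,0]'>/dev/null; python3 st.py;python3 -m inch '[0,0,25,0,0, 0,0,25,0,0, 0,0,25,0,0, 0,0,25,0,0]'>/dev/null; python3 st.py; python3 to.py .5187 -.2930 .160
```

```text
t 12.6 theta 126.15 ydir [ 0.0439 -0.033  -0.9985] q [-0.512  0.382  0.049  1.184 -0.007 -1.143] p [ 503.2 -285.1  174.1] F [-1.   0.1 -0.1] T [0.041 0.067 0.037] w 42.5 qv [-0.    0.14 -0.34 -0.48 -0.   -0.  ]
t 12.97 theta 126.17 ydir [ 0.0262 -0.023  -0.9994] q [-0.51   0.331  0.274  1.479 -0.007 -1.142] p [ 492.4 -278.   288.1] F [ 0.2 -0.6  0.1] T [-0.002  0.027  0.036] w 42.9 qv [-0.    0.04 -0.09 -0.03  0.   -0.  ]
t 13.47 theta 126.17 ydir [ 0.0307 -0.0256 -0.9992] q [-0.511  0.371  0.066  1.226 -0.007 -1.143] p [ 496.3 -281.1  186. ] F [ 0.1 -0.2  0.8] T [ 0.045  0.003 -0.004] w 42.8 qv [-0.    0.13 -0.38 -0.5   0.   -0.  ]
delta tool mm [-21.8  27.  -10.8]
```

```bash
python3 -m inch '[0,0,-62,0,0, 0,0,-62,0,0, 0,0,0,0,0]'>/dev/null; python3 st.py;python3 -m inch '[0,-6,24,-3,0, 0,-6,24,-3,0, 0,-6,24,-2,0, 0,-6,24,-2,0,0,0,20,0,0]'>/dev/null; python3 st.py; python3 to.py .5187 -.2930 .087 126
```

```text
t 13.85 theta 126.18 ydir [ 0.0053 -0.0113 -0.9999] q [-0.51   0.333  0.305  1.533 -0.007 -1.141] p [ 484.9 -273.7  299.2] F [-0.2 -0.6  0.2] T [-0.031 -0.088 -0.001] w 42.7 qv [-0.    0.04 -0.11 -0.04  0.   -0.  ]
t 14.47 theta 126.18 ydir [ 0.0016 -0.0092 -1.    ] q [-0.513  0.429  0.123  1.26  -0.007 -1.145] p [ 507.  -288.1  174.6] F [-0.7  0.6  1.1] T [-0.028  0.005 -0.024] w 42.7 qv [-0.    0.09 -0.33 -0.4   0.   -0.  ]
delta tool mm [-10.1  87.6  -6.9]
turn 0.003
```

```bash
python3 -m inch '[0,-10,20,-7,0, 0,0,18,0,0]'>/dev/null; python3 st.py; python3 to.py .5187 -.2930 .087 126;python3 - <<'E'
from h import *
d,px,W=cloud("wrist"); cv2.imwrite("pics/w6.png",px[:,:,::-1])
E
python3 drv.py
```

```text
t 14.72 theta 126.18 ydir [-0.0038 -0.0063 -1.    ] q [-0.51   0.482  0.09   1.179 -0.007 -1.141] p [ 516.7 -291.4  131. ] F [-0.2 -0.6 -0.5] T [0.061 0.014 0.035] w 42.8 qv [-0.    0.1  -0.28 -0.35 -0.   -0.  ]
delta tool mm [-2.4 44.  -1. ]
turn 0.003
handle top (((515.8512573242188, -290.42620849609375), (32.04166030883789, 55.91350555419922), 37.809364318847656), 2606, array([ 0.51647229, -0.29388937,  0.12614005]))
handle side (((506.64105224609375, -301.2037658691406), (4.340791702270508, 18.124135971069336), 34.62630081176758), 634, array([ 0.50581626, -0.30170873,  0.10433665]))
collar (((515.8334350585938, -294.264404296875), (29.280872344970703, 33.81999588012695), 30.81951141357422), 855, array([ 0.51351627, -0.29468415,  0.08136204]))
holder (((518.79541015625, -292.4505615234375), (62.76596450805664, 62.38435745239258), 14.445477485656738), 6089, array([ 0.51169601, -0.29707734,  0.07541744]))
```

View pics/w6.png

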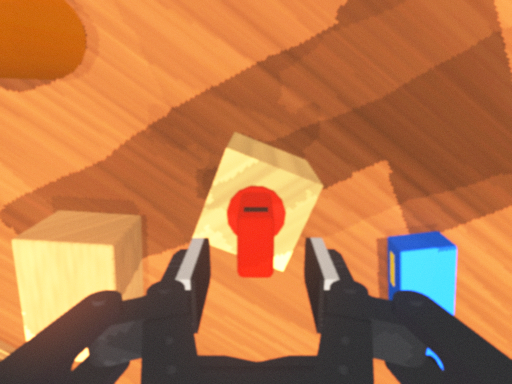

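Handle (256,245) is centred between the pads (258). Descend, close.

```bash
python3 -m inch '[0,-2,20,-1,0, 0,0,18,0,0, 0,0,3,0,0]'>/dev/null; python3 st.py; python3 to.py .5187 -.2930 .088 126
```

```text
t 15.2 theta 126.17 ydir [-0.0094 -0.0031 -1.    ] q [-0.51   0.521  0.032  1.089 -0.007 -1.142] p [ 515.6 -291.2   87. ] F [ 0.3 -1.   0.3] T [ 0.027 -0.014  0.015] w 42.8 qv [-0.    0.01 -0.02 -0.05  0.   -0.  ]
delta tool mm [-3.3 -1.  -1.4]
turn 0.003
```

```bash
python3 -m inch '[-0.3,-3,-1,-1,0, -1,0,0,0,0, -1,0,0,0,0]'>/dev/null; python3 st.py; python3 -m inch '[-1,0,-15,0,0, -1,0,-20,0,0]'>/dev/null; python3 st.py
```

```text
t 15.57 theta 126.16 ydir [-0.0071 -0.0044 -1.    ] q [-0.511  0.524  0.047  1.097 -0.007 -1.142] p [ 519.3 -293.7   90. ] F [-0.7 -0.7 -2.3] T [ 0.022 -0.046 -0.018] w 17.4 qv [ 0.   -0.    0.01  0.    0.    0.  ]
t 15.82 theta 126.16 ydir [-0.0098 -0.0029 -0.9999] q [-0.511  0.495  0.098  1.18  -0.007 -1.142] p [ 518.5 -292.9  125.6] F [-0.2  0.2 -0.9] T [ 0.015 -0.048 -0.018] w 17.3 qv [ 0.   -0.13  0.25  0.38  0.    0.  ]
```

```bash
python3 -m inch '[-1,0,-28,0,0, -1,0,-28,0,0, -1,0,-28,0,0, -1,0,-26,0,0, -1,0,0,0,0]'>/dev/null; python3 st.py;python3 to.py .5634 .0661 .235 110
python3 - <<'E'
from h import *
d,px,W=cloud("wrist"); cv2.imwrite("pics/w7.png",px[:,:,::-1])
d,px,W=cloud("scene"); cv2.imwrite("pics/s7.png",px[:,:,::-1])
E
```

```text
t 16.45 theta 126.16 ydir [-0.001  -0.0078 -1.    ] q [-0.509  0.432  0.319  1.454 -0.007 -1.14 ] p [ 520.8 -293.2  247.3] F [ 0.7 -0.5 -1.7] T [-0.033 -0.013  0.015] w 17.5 qv [-0.    0.02 -0.04 -0.01 -0.    0.  ]
delta tool mm [ 265.     9.4 -246.5]
turn 0.282
```

View pics/w7.png

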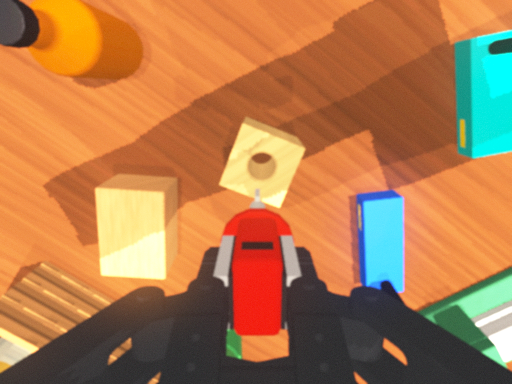

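View pics/s7.png

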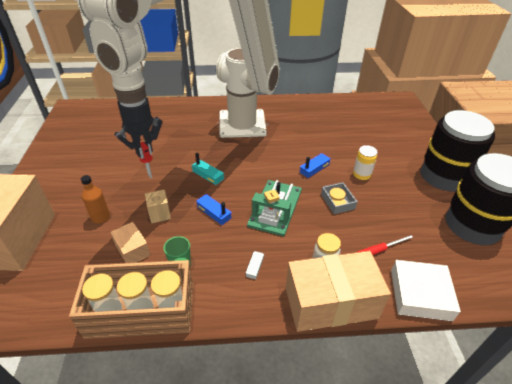

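```bash
python3 -m inch '[-1,30,0,-28,0.03, -1,34,0,-30,0.03, -1,34,0,-30,0.03, -1,34,0,-30,0.03, -1,33,0,-29,0.03, -1,33,0,-28,0.03, -1,33,0,-28,0.03, -1,20,0,-20,0.03]'>/dev/null; python3 st.py;python3 to.py .5634 .0661 .225 110
```

```text
t 17.55 theta 111.59 ydir [-0.031  -0.0013 -0.9995] q [ 7.500e-02  4.330e-01  2.660e-01  1.435e+00  1.000e-03 -3.020e-01] p [579.9  44.1 226.7] F [ 0.7  0.7 -2. ] T [ 0.009 -0.051 -0.008] w 17.5 qv [ 0.35  0.21  0.27  0.09 -0.    0.61]
delta tool mm [26.5  2.2  7.2]
turn 0.028
```

```bash
python3 -m inch '[-1,20,0,6,0.02, -1,5,-20,0,0, -1,0,-20,0,0, -1,0,-20,0,0,-1,0,-20,0,0]'>/dev/null; python3 st.py; python3 -m inch '[-1,0,50,0,0, -1,0,20,0,0,-1,0,5,0,0]' >/dev/null; python3 st.py;python3 to.py .5634 .0661 .225 110
```

```text
t 18.18 theta 110.72 ydir [-0.0554 -0.0042 -0.9985] q [ 0.121  0.413  0.412  1.626  0.003 -0.241] p [562.5  69.1 296.1] F [ 0.3 -0.1 -2. ] T [-0.006 -0.069 -0.023] w 17.5 qv [ 0.    0.03  0.42  0.42 -0.   -0.  ]
t 18.55 theta 110.73 ydir [-0.0569 -0.0044 -0.9984] q [ 0.121  0.417  0.218  1.428  0.003 -0.241] p [557.9  68.8 217.5] F [ 0.5 -0.1 -1.2] T [-0.018  0.009 -0.022] w 17.6 qv [-0.    0.02 -0.12 -0.1  -0.    0.  ]
delta tool mm [-4.4 -7.8 -3.8]
turn 0.013
```

```bash
python3 -m inch '[-1,0,-50,0,0, -1,0,-50,0,0, -1,0,-40,0,0, -1,0,-25,0,0]'>/dev/null; python3 st.py; python3 -m inch '[-1,0,-20,0,0]' >/dev/null; python3 st.py
```

```text
t 19.05 theta 110.7 ydir [-0.0757 -0.0067 -0.9971] q [ 0.121  0.463  0.704  1.887  0.002 -0.242] p [563.7  69.  379.2] F [ 0.3  0.3 -2. ] T [ 0.017 -0.057 -0.001] w 17.4 qv [-0.    0.17  0.77  0.63 -0.   -0.  ]
t 19.18 theta 110.7 ydir [-0.0747 -0.0066 -0.9972] q [ 0.12   0.484  0.794  1.955  0.002 -0.242] p [565.4  69.1 400.4] F [ 0.3  0.  -1.5] T [ 0.02  -0.164 -0.022] w 17.3 qv [-0.    0.17  0.72  0.55 -0.    0.  ]
```

```bash
python3 -m inch '[-1,0,-30,0,0,-1,0,-22,0,0]'>/dev/null; python3 st.py; python3 -m inch '[-1,0,-15,0,0]' >/dev/null; python3 st.py;python3 -m inch '[-1,0,-15,0,0]' >/dev/null; python3 st.py
```

```text
t 19.43 theta 110.71 ydir [-0.0702 -0.006  -0.9975] q [ 1.200e-01  5.630e-01  1.072e+00  2.150e+00  2.000e-03 -2.420e-01] p [568.4  69.4 451.7] F [-57.2  -6.2   0.5] T [-0.593  5.159 -0.041] w 17.7 qv [ 0.    0.22  0.84  0.01 -0.   -0.  ]
t 19.55 theta 110.72 ydir [-0.0586 -0.0047 -0.9983] q [ 1.200e-01  5.490e-01  1.069e+00  2.149e+00  2.000e-03 -2.420e-01] p [565.4  68.9 458.4] F [-0.4  0.3 -1.2] T [-0.033 -0.067  0.028] w 17.0 qv [ 0.   -0.13 -0.08  0.02 -0.   -0.  ]
t 19.68 theta 110.72 ydir [-0.0509 -0.0037 -0.9987] q [ 1.200e-01  5.350e-01  1.063e+00  2.150e+00  2.000e-03 -2.420e-01] p [560.7  68.3 464.8] F [-0.1  0.  -1.2] T [-0.025 -0.07   0.   ] w 17.5 qv [ 0.   -0.11 -0.03 -0.   -0.    0.  ]
```

```bash
python3 -m inch '[-1,0,-15,-10,0,-1,0,-15,-10,0]'>/dev/null; python3 st.py; python3 -m inch '[-1,0,-20,-15,0,-1,0,-20,-15,0]' >/dev/null; python3 st.py
```

```text
t 19.93 theta 110.71 ydir [-2.590e-02 -5.000e-04 -9.997e-01] q [ 0.128  0.538  1.09   2.149  0.003 -0.234] p [566.4  73.9 471.9] F [ 0.3 -0.1 -1.7] T [-0.057 -0.001 -0.046] w 17.2 qv [0.03 0.01 0.12 0.   0.   0.03]
t 20.18 theta 110.72 ydir [ 0.0108  0.0048 -0.9999] q [ 0.14   0.55   1.14   2.149  0.003 -0.221] p [577.5  82.6 480.6] F [ 0.1  0.4 -0.4] T [-0.047  0.035 -0.019] w 17.2 qv [0.05 0.05 0.2  0.   0.   0.05]
```

```bash
python3 -m inch '[-1,-2,20,3,0,-1,-2,28,3,0,-1,-2,30,3,0,-1,-2,30,3,0,-1,-2,30,3,0,-1,0,30,3,0,-1,0,30,0,0,-1,0,28,0,0,-1,0,20,0,0]'>/dev/null; python3 st.py; python3 to.py .5634 .0661 .225 110
```

```text
t 21.3 theta 110.86 ydir [ 0.0214  0.0066 -0.9997] q [ 0.121  0.376  0.187  1.359  0.004 -0.243] p [571.7  71.  228.8] F [ 0.3  0.  -2.1] T [ 0.004  0.074 -0.014] w 17.1 qv [ 0.01  0.06 -0.33 -0.4  -0.    0.  ]
delta tool mm [-1.6  3.6  9.6]
turn 0.015
```

```bash
python3 -m inch '[-1,-2,0,11,0.015,-1,0,0,0,0]'>/dev/null; python3 st.py
python3 - <<'E'
from h import *
o=arm.observe();tip=o["eef_pos"]+R()[:,1]*.0815;print("tip",tip)
d,px,W=cloud("wrist"); crop(px,180,110,340,270,5,"w8"); print(proj(d,tip),proj(d,[.5634,.0661,.113]))
E
```

```text
t 21.55 theta 109.97 ydir [ 0.018   0.0062 -0.9998] q [ 0.113  0.356  0.154  1.35   0.004 -0.235] p [560.9  65.1 227.4] F [ 0.  -0.6 -0.2] T [-0.004 -0.034 -0.001] w 17.3 qv [ 0.01  0.02  0.01 -0.01  0.    0.  ]
tip [0.56232233 0.06558255 0.14588636]
(np.float64(258.4324228779707), np.float64(196.7861158882943)) (np.float64(258.47981157897374), np.float64(184.26577102162406))
```

View pics/w8.png

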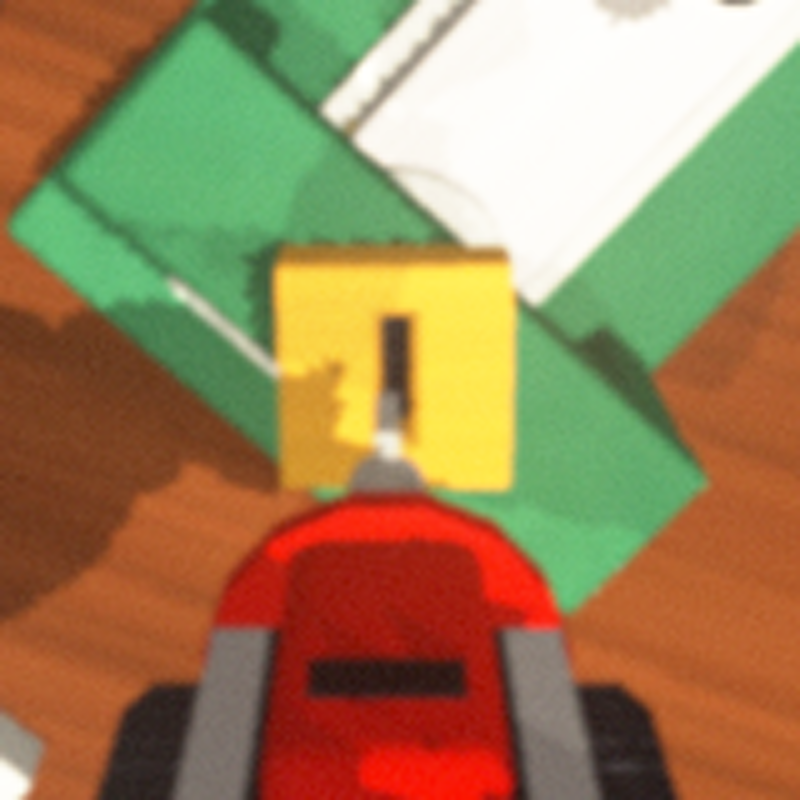

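```bash
python3 -m inch '[-1,0.3,14,-0.6,0,-1,0,12,0,0,-1,0,0,0,0]'>/dev/null; python3 st.py
cat > tip.py <<'E'
from h import *
o=arm.observe();Rm=R();tip=o["eef_pos"]+Rm[:,1]*.0815;print("tip",(tip*1000).round(1), "tool delta to slot",(Rm.T@(np.array([.5634,.0661,.113])-tip)*1000).round(2))
E
python3 tip.py
python3 - <<'E'
from h import *
d,px,W=cloud("wrist"); crop(px,180,110,340,270,5,"w9"); print(proj(d,[.5634,.0661,.113]))
E
```

```text
t 21.98 theta 109.98 ydir [ 0.0223  0.0069 -0.9997] q [ 0.115  0.37   0.105  1.284  0.004 -0.234] p [563.5  66.2 201.5] F [ 0.6 -1.  -1.3] T [-0.074 -0.031 -0.014] w 17.3 qv [ 0.   -0.01  0.01  0.   -0.    0.  ]
tip [565.3  66.7 120. ] tool delta to slot [0.08 6.94 2.17]
(np.float64(258.5139959080999), np.float64(190.77357466661735))
```

View pics/w9.png

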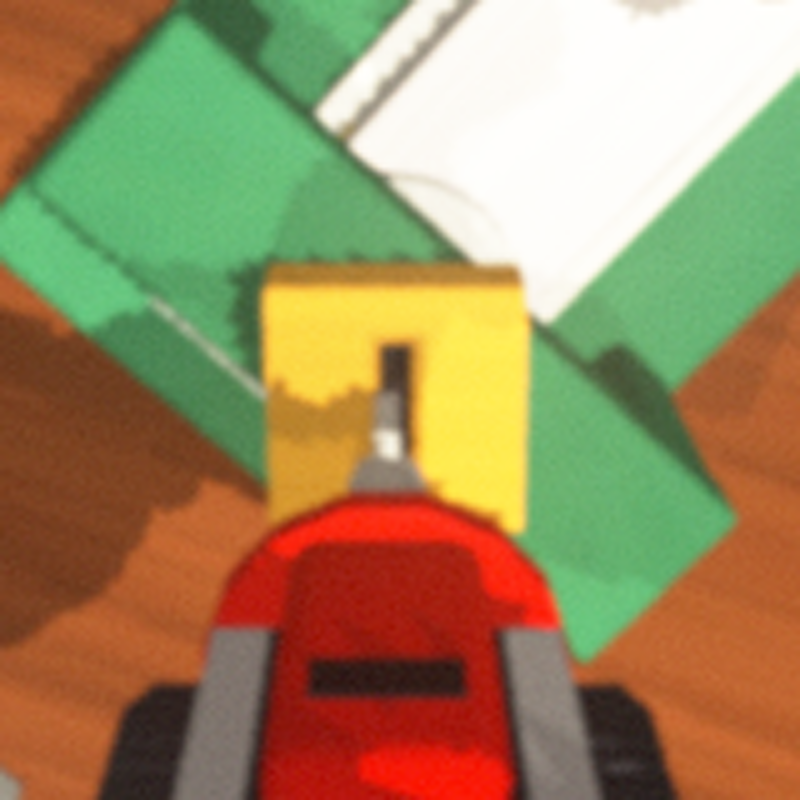

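```bash
python3 -m inch '[-1,1,4,2,0,-1,0,0,0,0]'>/dev/null; python3 st.py; python3 tip.py
python3 - <<'E'
from h import *
d,px,W=cloud("wrist"); crop(px,210,150,310,225,8,"w10");
E
```

```text
t 22.27 theta 109.98 ydir [ 0.0238  0.0071 -0.9997] q [ 0.116  0.367  0.093  1.272  0.004 -0.233] p [561.8  66.6 198.1] F [-0.5  0.2 -0.7] T [-0.022  0.049 -0.068] w 17.2 qv [ 0.   -0.    0.02 -0.    0.    0.  ]
tip [563.8  67.2 116.6] tool delta to slot [-0.86  3.57  0.81]
```

View pics/w10.png

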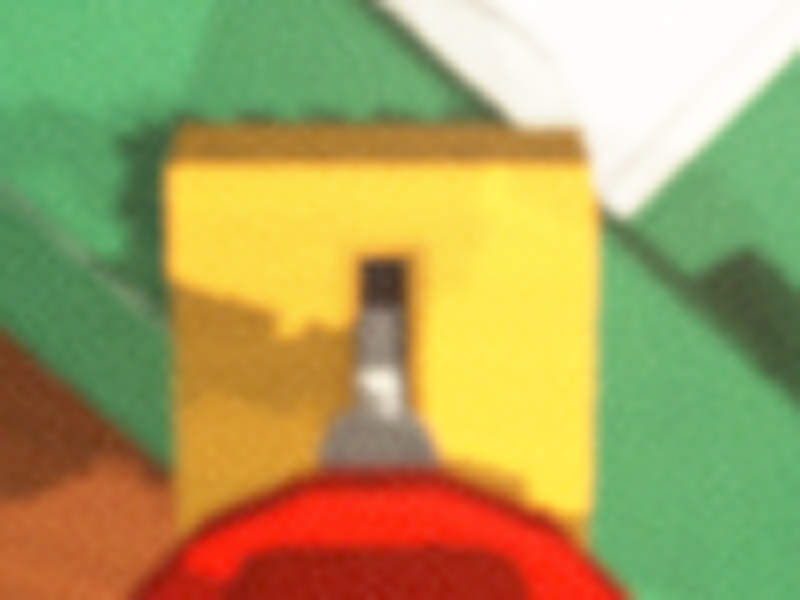

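```bash
python3 -m inch '[-1,0.4,5,1,0]'>/dev/null; python3 st.py; python3 -m inch '[-1,0,4,0,0]'>/dev/null; python3 st.py;python3 tip.py
python3 - <<'E'
from h import *
d,px,W=cloud("wrist"); crop(px,210,150,310,225,8,"w11");
E
```

```text
t 22.45 theta 109.98 ydir [ 0.0262  0.0074 -0.9996] q [ 0.116  0.367  0.082  1.258  0.004 -0.233] p [561.7  66.7 193.9] F [ 0.1 -0.1 -0.8] T [ 0.03   0.062 -0.012] w 17.2 qv [ 0.    0.01 -0.11 -0.11  0.    0.  ]
t 22.57 theta 109.98 ydir [ 0.0261  0.0073 -0.9996] q [ 0.116  0.369  0.074  1.248  0.004 -0.233] p [561.7  66.7 189.6] F [ 0.5 -0.4 -1.6] T [0.001 0.072 0.007] w 17.1 qv [-0.    0.02 -0.05 -0.08  0.   -0.  ]
tip [563.9  67.3 108.1] tool delta to slot [-1.03 -4.91  0.72]
```

View pics/w11.png

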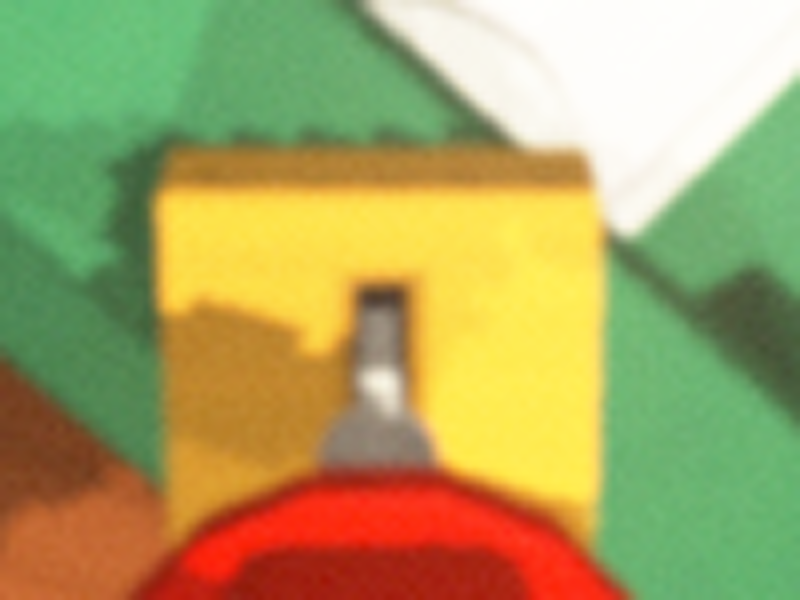

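```bash
python3 -m inch '[-1,0,2.5,0.3,0,-1,0,0,0,0,-1,0,0,0,0]'>/dev/null; for i in 1 2 ; do python3 st.py;done; python3 tip.py
```

```text
t 23.0 theta 109.98 ydir [ 0.0251  0.0072 -0.9997] q [ 0.116  0.371  0.067  1.241  0.004 -0.233] p [561.3  66.6 186.1] F [ 0.6  0.7 -1.2] T [-0.001  0.05   0.011] w 17.4 qv [-0.  0. -0.  0. -0. -0.]
t 23.0 theta 109.98 ydir [ 0.0251  0.0072 -0.9997] q [ 0.116  0.371  0.067  1.241  0.004 -0.233] p [561.3  66.6 186.1] F [ 0.6  0.7 -1.2] T [-0.001  0.05   0.011] w 17.4 qv [-0.  0. -0.  0. -0. -0.]
tip [563.3  67.2 104.7] tool delta to slot [-1.07 -8.34  0.07]
```

```bash
cat > tq.py <<'E'
from h import *
o=arm.observe();Rm=R()
print("t",round(o["time"],2),"th",np.degrees(np.arctan2(Rm[1,0],Rm[0,0])).round(2),"tilt",Rm[:2,1].round(3),"z",(o["eef_pos"]*1000).round(1),"F",o["ft_force"].round(1),"Ty_tool",(Rm[:,1]@o["torque"]).round(3),"tau6",o["tau"][5].round(3),"q6v",o["qvel"][5].round(2))
E
for i in 1 2 3 4; do python3 -m inch '[-1,0,0,0,0.05]' >/dev/null; python3 tq.py; done
```

```text
t 23.12 th 107.04 tilt [0.025 0.007] z [561.3  66.6 186.2] F [ 0.   0.8 -1.1] Ty_tool -0.007 tau6 -0.402 q6v 0.41
t 23.25 th 104.08 tilt [0.025 0.008] z [561.4  66.7 186.3] F [ 0.1  0.2 -1.7] Ty_tool -0.001 tau6 -0.337 q6v 0.41
t 23.38 th 101.13 tilt [0.025 0.008] z [561.4  66.8 186.3] F [ 1.2  0.1 -2.2] Ty_tool -0.103 tau6 -0.255 q6v 0.41
t 23.5 th 98.18 tilt [0.025 0.008] z [561.3  66.8 186.2] F [-0.9 -0.1 -3.2] Ty_tool -0.028 tau6 -0.274 q6v 0.41
```

```bash
cat > rest.py <<'E'
from h import *
T=[];F=[];t6=[]
for i in range(6):
    arm.get_image("top"); o=arm.observe(); T.append(R()[:,1]@o["torque"]);F.append(o["ft_force"]);t6.append(o["tau"][5])
print(np.round(T,3),np.mean(T).round(3),np.mean(F,0).round(2),np.round(t6,3))
E
python3 rest.py; python3 tq.py
for i in 1 2 3 4; do python3 -m inch '[-1,0,0.3,0,0.05]' >/dev/null; python3 tq.py; done; python3 rest.py
```

```text
[-0.024 -0.037 -0.036 -0.045 -0.071 -0.056] -0.045 [ 0.19  0.16 -3.03] [0.145 0.217 0.086 0.043 0.032 0.03 ]
t 23.8 th 98.3 tilt [0.025 0.008] z [561.3  66.8 186.1] F [ 0.2  0.3 -3.4] Ty_tool -0.056 tau6 0.03 q6v 0.0
t 23.93 th 95.39 tilt [0.025 0.008] z [561.4  66.8 186. ] F [-0.4 -0.4 -0.7] Ty_tool -0.072 tau6 -0.335 q6v 0.4
t 24.05 th 92.46 tilt [0.025 0.008] z [561.3  66.8 185.7] F [ 0.4 -0.2 -2.5] Ty_tool -0.044 tau6 -0.272 q6v 0.4
t 24.18 th 89.53 tilt [0.025 0.008] z [561.3  66.7 185.5] F [ 0.9  1.3 -1.1] Ty_tool -0.083 tau6 -0.273 q6v 0.4
t 24.3 th 86.6 tilt [0.025 0.007] z [561.4  66.7 185.4] F [ 0.4  0.  -2.7] Ty_tool -0.033 tau6 -0.272 q6v 0.4
[-0.067 -0.02  -0.005 -0.003  0.012 -0.032] -0.019 [ 0.15 -0.31 -1.88] [0.143 0.213 0.083 0.04  0.03  0.029]
```

```bash
cat > t6.py <<'E'
from h import *
o=arm.observe();Rm=R()
print(round(o["time"],2),"th",np.degrees(np.arctan2(Rm[1,0],Rm[0,0])).round(2),"z",(o["eef_pos"][2]*1000).round(1),"F",o["ft_force"].round(1),"T",(Rm[:,1]@o["torque"]).round(3),"tau6",o["tau"][5].round(4),o["qvel"][5].round(3),"q6",o["joint_positions"][5].round(3))
E
for i in 1 2 3 4 5 ; do python3 -m inch '[-1,0,0.2,0,0.05]' >/dev/null; python3 t6.py; done
```

```text
24.73 th 83.8 z 185.2 F [-0.3 -0.1 -2.4] T -0.091 tau6 -0.3321 0.4 q6 0.224
24.85 th 80.88 z 185.0 F [ 0.7  0.3 -1.7] T -0.079 tau6 -0.271 0.401 q6 0.275
24.98 th 77.96 z 184.8 F [-0.3 -0.6 -2. ] T -0.082 tau6 -0.272 0.405 q6 0.326
25.1 th 75.03 z 184.6 F [-0.8  0.4 -1.7] T -0.114 tau6 -0.2713 0.404 q6 0.377
25.23 th 72.11 z 184.4 F [ 0.5  1.4 -2.3] T -0.064 tau6 -0.2713 0.406 q6 0.428
```

```bash
for i in 1 2 3 4 5 ; do python3 -m inch '[-1,0,0.2,0,0.05]' >/dev/null; python3 t6.py; done
```

```text
25.35 th 69.18 z 184.2 F [ 0.3  0.1 -1.9] T -0.07 tau6 -0.2712 0.403 q6 0.479
25.48 th 66.26 z 184.0 F [ 0.1 -0.6 -2.2] T -0.033 tau6 -0.2712 0.404 q6 0.531
25.6 th 63.33 z 183.8 F [ 0.4 -0.8 -2.3] T -0.056 tau6 -0.2711 0.402 q6 0.582
25.73 th 60.41 z 183.6 F [-1.   0.6 -2. ] T -0.066 tau6 -0.271 0.405 q6 0.633
25.85 th 57.48 z 183.4 F [ 0.9  0.3 -2.3] T -0.041 tau6 -0.2716 0.404 q6 0.684
```

```bash
for i in 1 2 3 4  ; do python3 -m inch '[-1,0,0.2,0,0.05]' >/dev/null; python3 t6.py; done
```

```text
25.98 th 54.56 z 183.2 F [ 0.6 -0.4 -3.2] T -0.099 tau6 -0.2711 0.404 q6 0.735
26.1 th 51.63 z 183.1 F [-0.3  0.1 -1.4] T -0.033 tau6 -0.2706 0.404 q6 0.786
26.23 th 48.71 z 182.8 F [-0.7 -0.  -2.5] T -0.055 tau6 -0.2714 0.403 q6 0.837
26.35 th 45.79 z 182.7 F [-0.5 -0.3 -2.5] T -0.098 tau6 -0.2714 0.404 q6 0.888
```

```bash
for i in 1 2 3 ; do python3 -m inch '[-1,0,0.2,0,0.05]' >/dev/null; python3 t6.py; done
python3 - <<'E'
from h import *
d,px,W=cloud("wrist"); cv2.imwrite("pics/w12.png",px[:,:,::-1])
E
```

```text
26.48 th 42.86 z 182.5 F [-0.5 -0.3 -2.7] T -0.03 tau6 -0.2709 0.403 q6 0.939
26.6 th 39.94 z 182.3 F [ 0.1 -0.3 -2.2] T -0.105 tau6 -0.2707 0.404 q6 0.99
26.73 th 37.01 z 182.1 F [-0.8 -0.2 -2.2] T -0.098 tau6 -0.2709 0.405 q6 1.041
```

View pics/w12.png

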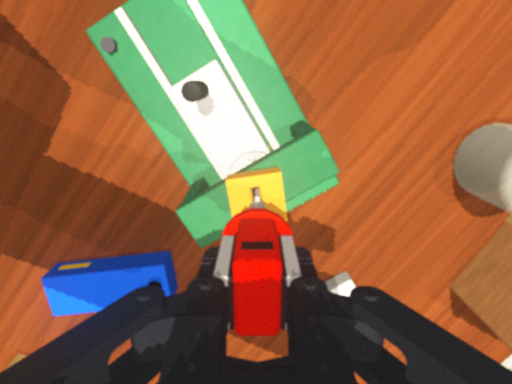

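```bash
for i in 1 2 3 ; do python3 -m inch '[-1,0,0.2,0,0.05]' >/dev/null; python3 t6.py; done
```

```text
26.9 th 34.07 z 182.0 F [-0.2  0.2 -1.2] T -0.069 tau6 -0.3374 0.422 q6 1.092
27.02 th 31.18 z 181.8 F [ 0.9 -0.  -2.7] T -0.086 tau6 -0.2625 0.397 q6 1.143
27.15 th 28.29 z 181.6 F [ 0.1  0.  -3.1] T -0.047 tau6 -0.2675 0.399 q6 1.193
```

```bash
for i in 1 2 ; do python3 -m inch '[-1,0,0.2,0,0.05]' >/dev/null; python3 t6.py; done
```

```text
27.27 th 25.4 z 181.4 F [-0.3 -0.5 -2. ] T -0.104 tau6 -0.2669 0.399 q6 1.244
27.4 th 22.51 z 181.2 F [-0.6 -0.  -2.5] T -0.07 tau6 -0.2636 0.4 q6 1.294
```

```bash
python3 - <<'E'
from h import *
d,px,W=cloud("wrist"); crop(px,190,130,330,230,5,"w13"); 
hsv=cv2.cvtColor(px,cv2.COLOR_RGB2HSV);H,S,V=[hsv[...,i].astype(int) for i in range(3)]
z=W[...,2]; m=(z>.1)&(z<.118)&(H>15)&(H<35)&(np.linalg.norm(W[...,:2]-[.5634,.0661],axis=-1)<.03)
print(cv2.minAreaRect((W[m][:,:2]*1000).astype(np.float32)),m.sum(),np.median(W[m][:,2]))
E
python3 rest.py; python3 t6.py
```

```text
((562.7741088867188, 67.4556884765625), (36.06395721435547, 33.893489837646484), 30.692480087280273) 1992 0.10904253154197327
[-0.038 -0.041 -0.044 -0.07  -0.036 -0.013] -0.04 [-0.04 -0.39 -1.93] [0.217 0.087 0.046 0.037 0.036 0.037]
27.75 th 22.58 z 181.2 F [-0.3 -0.  -2.3] T -0.013 tau6 0.0373 0.002 q6 1.293
```

View pics/w13.png

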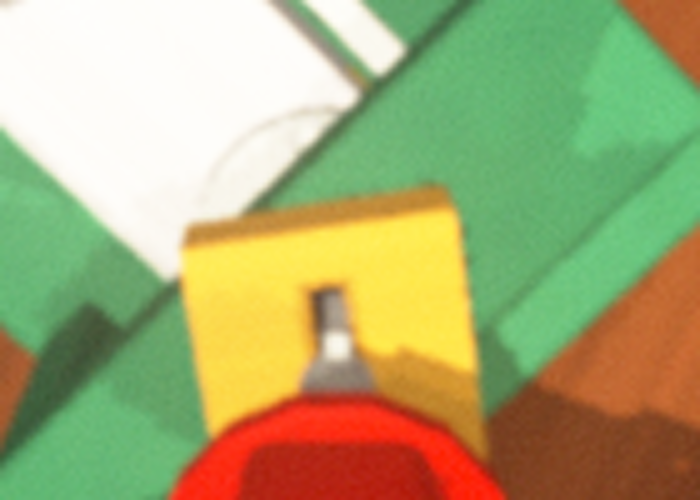

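```bash
for i in 1 2 ; do python3 -m inch '[-1,0,0.2,0,0.05]' >/dev/null; python3 t6.py; done
```

```text
27.88 th 19.67 z 181.0 F [-0.6 -0.3 -1.5] T -0.05 tau6 -0.3173 0.4 q6 1.344
28.0 th 16.75 z 180.9 F [-0.5 -0.3 -2.2] T -0.057 tau6 -0.2388 0.401 q6 1.395
```

```bash
python3 -m inch '[-1,0,0.2,0,0.05]' >/dev/null; python3 t6.py
```

```text
28.12 th 13.83 z 180.7 F [ 0.1 -0.1 -2. ] T -0.106 tau6 -0.2233 0.403 q6 1.446
```

```bash
python3 -m inch '[-1,0,0,0,-0.08,-1,0,-6,0,0,-1,0,-8,0,0,-1,0,-15,0,0,-1,0,-20,0,0]' >/dev/null; python3 st.py
python3 - <<'E'
from h import *
d,px,W=cloud("wrist"); cv2.imwrite("pics/w14.png",px[:,:,::-1])
hsv=cv2.cvtColor(px,cv2.COLOR_RGB2HSV);H,S,V=[hsv[...,i].astype(int) for i in range(3)]
z=W[...,2]; m=(z>.1)&(z<.118)&(H>15)&(H<35)&(np.linalg.norm(W[...,:2]-[.5634,.0661],axis=-1)<.03)
print(cv2.minAreaRect((W[m][:,:2]*1000).astype(np.float32)),m.sum(),np.median(W[m][:,2]))
E
```

```text
t 28.75 theta 18.42 ydir [ 0.0244  0.0067 -0.9997] q [0.116 0.347 0.153 1.352 0.004 1.365] p [559.7  66.3 232.3] F [ 0.8  0.5 -1.1] T [0.034 0.068 0.043] w 17.1 qv [-0.   -0.08  0.34  0.41  0.    0.  ]
((563.4332275390625, 66.22129821777344), (36.038330078125, 36.477073669433594), 22.584299087524414) 1856 0.10853510324658634
```

View pics/w14.png

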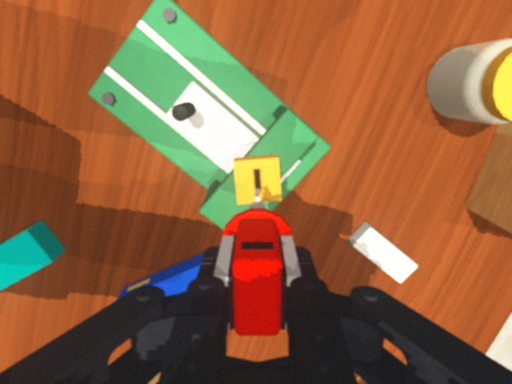

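```bash
python3 -m inch '[-1,-12,-2,-30,0,-1,-20,0,-42,0,-1,-20,0,-42,0,-1,-20,0,-42,0,-1,-20,0,-42,0,-1,-20,0,-42,0,-1,-20,0,-42,0,-1,-15,0,-32,0]' >/dev/null; python3 st.py; python3 to.py .5189 -.2927 .200
```

```text
t 29.8 theta 18.71 ydir [ 0.0454  0.0055 -0.999 ] q [-0.512  0.404  0.261  1.391  0.027  0.733] p [ 524.7 -285.8  241.9] F [-0.1  0.1 -1.5] T [-0.024  0.059  0.014] w 17.6 qv [-0.46  0.22  0.33  0.11  0.03 -0.46]
delta tool mm [-9.6 41.6 -4.3]
```

```bash
python3 -m inch '[-1,-6,0,2,0,-1,0,0,0,0]' >/dev/null; python3 st.py
cat > hole.py <<'E'
from h import *
o=arm.observe();Rm=R();tip=o["eef_pos"]+Rm[:,1]*.0815;print("tip",(tip*1000).round(1),"tip->hole tool",(Rm.T@(np.array([.5189,-.2927,.075])-tip)*1000).round(1))
d,px,W=cloud("wrist"); print(proj(d,tip),proj(d,[.5189,-.2927,.075]))
import sys; cv2.imwrite(f"pics/{sys.argv[1]}.png",px[:,:,::-1])
E
python3 hole.py w15
```

```text
t 30.05 theta 18.43 ydir [ 0.0464  0.0049 -0.9989] q [-0.522  0.393  0.245  1.385  0.027  0.728] p [ 517.6 -288.3  242.1] F [ 0.9 -0.8 -0.7] T [0.073 0.04  0.007] w 17.0 qv [-0.01  0.01  0.02 -0.01 -0.    0.  ]
tip [ 521.4 -287.9  160.7] tip->hole tool [-7.8 85.5 -2.9]
(np.float64(256.2015313989966), np.float64(196.18965598754207)) (np.float64(247.98256779029492), np.float64(170.37676154136295))
```

View pics/w15.png

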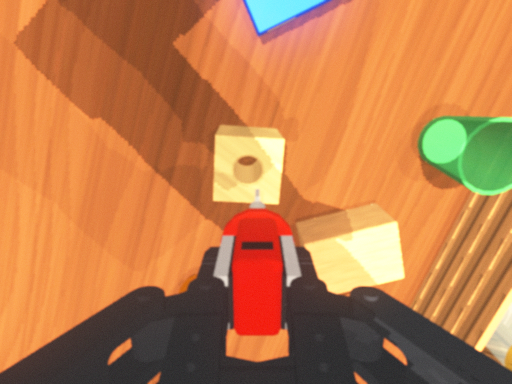

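```bash
python3 to.py .5167 -.2929 .175
```

```text
delta tool mm [-5.8 67.  -3.4]
```

```bash
python3 -m inch '[-1,-4,22,-2,0,-1,-2,22,-1,0,-1,0,20,0,0,-1,0,0,0,0]' >/dev/null; python3 st.py; python3 to.py .5167 -.2929 .145; python3 hole.py w16
```

```text
t 30.6 theta 18.91 ydir [ 0.0501  0.0042 -0.9987] q [-0.521  0.418  0.116  1.228  0.029  0.721] p [ 518.7 -287.5  178.7] F [-0.3 -0.1 -1.1] T [0.02  0.045 0.006] w 17.2 qv [ 0.01 -0.03  0.03  0.01  0.    0.  ]
delta tool mm [-5.3 33.5 -4. ]
tip [ 522.8 -287.2   97.3] tip->hole tool [-6.6 22.  -3.7]
(np.float64(256.2079625202321), np.float64(196.176162989724)) (np.float64(247.52852009384077), np.float64(191.68783952536822))
```

View pics/w16.png

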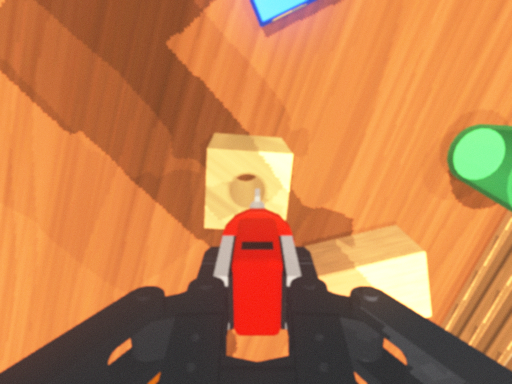

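```bash
python3 -m inch '[-1,-7,8,-4,0,-1,0,0,0,0]' >/dev/null; python3 hole.py w17; python3 -m inch '[-1,-1,12,0,0,-1,0,0,0,0]' >/dev/null; python3 st.py;  python3 hole.py w18
```

```text
tip [ 520.1 -293.9   91.9] tip->hole tool [-1.6 16.9  1.8]
(np.float64(256.18177725308806), np.float64(196.16139209061654)) (np.float64(254.07024335720695), np.float64(186.59742808303713))
t 31.2 theta 19.01 ydir [ 5.780e-02  3.000e-04 -9.983e-01] q [-0.534  0.424  0.081  1.178  0.03   0.706] p [ 516.1 -294.8  161.9] F [-0.   0.4 -1.1] T [-0.     0.135  0.002] w 17.4 qv [-0.   -0.02  0.03  0.    0.   -0.  ]
tip [ 520.8 -294.8   80.5] tip->hole tool [-1.5  5.4  2.7]
(np.float64(256.1915814672268), np.float64(196.10665536817748)) (np.float64(254.09932873979906), np.float64(190.0244062126636))
```

View pics/w18.png

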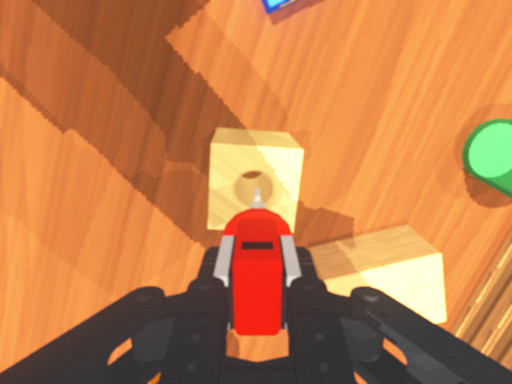

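```bash
python3 -m inch '[-1,-2.5,10,2.5,0,-1,-1,12,0,0,-1,-1,12,0,0,-1,0,0,0,0]' >/dev/null; python3 st.py; python3 hole.py w19
```

```text
t 31.75 theta 19.01 ydir [ 5.800e-02  1.000e-04 -9.983e-01] q [-0.536  0.444  0.013  1.089  0.03   0.705] p [ 513.  -293.9  125.4] F [ 0.3 -0.2 -1.4] T [ 0.02   0.128 -0.027] w 17.2 qv [ 0.   -0.01  0.02 -0.01  0.    0.  ]
tip [ 517.7 -293.9   44. ] tip->hole tool [  3.2 -30.8   0.2]
(np.float64(256.1661688424164), np.float64(196.11236481507265)) (np.float64(261.4056314782828), np.float64(211.90506797872308))
```

View pics/w19.png

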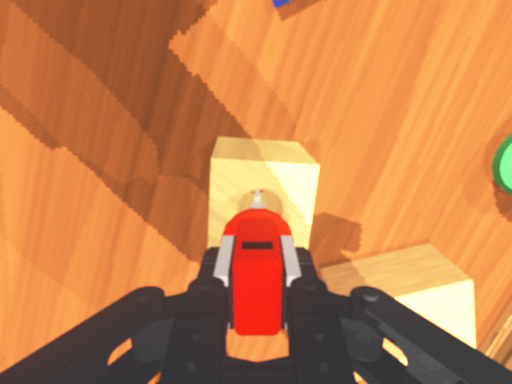

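```bash
python3 -m inch '[-1,0,12,0,0,-1,0,12,0,0,-1,0,7,0,0,-1,0,0,0,0]' >/dev/null; python3 st.py; python3 tip.py
```

```text
t 32.3 theta 19.02 ydir [ 5.970e-02 -8.000e-04 -9.982e-01] q [-0.534  0.476 -0.027  1.016  0.03   0.706] p [ 515.8 -294.3   93.2] F [-0.1 -0.3 -0.9] T [ 0.029  0.061 -0.041] w 17.5 qv [ 0. -0.  0. -0.  0. -0.]
tip [ 520.7 -294.4   11.9] tool delta to slot [163.32 -98.71 324.96]
```

```bash
python3 -m inch '[-1,0,2,0,0,-1,0,0,0,0]' >/dev/null; python3 st.py; python3 -m inch '[-0.4,0,0,0,0,0,0,0,0,0,0,0,0,0,0]' >/dev/null; python3 st.py;python3 - <<'E'
from h import *
d,px,W=cloud("wrist"); cv2.imwrite("pics/w20.png",px[:,:,::-1])
E
```

```text
t 32.55 theta 19.02 ydir [ 0.0604 -0.0012 -0.9982] q [-0.534  0.478 -0.029  1.011  0.03   0.707] p [ 516.3 -294.5   91.5] F [ 0.2 -0.1 -0.4] T [0.056 0.062 0.017] w 17.3 qv [-0.   -0.    0.01  0.   -0.    0.  ]
t 32.92 theta 19.03 ydir [ 0.0632 -0.0028 -0.998 ] q [-0.534  0.476 -0.027  1.011  0.03   0.707] p [ 517.3 -295.1   93.1] F [-1.  -0.6 -0.1] T [-0.015  0.045 -0.018] w 42.6 qv [-0. -0.  0. -0. -0. -0.]
```

View pics/w20.png

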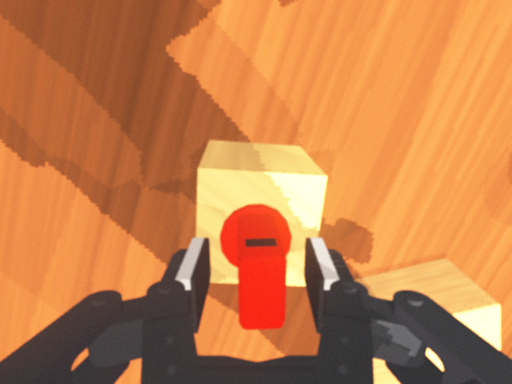

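```bash
python3 -m inch '[0,1,-20,0,0,0,1,-25,0,0,0,0,-50,0,0,0,0,-60,0,0,0,0,0,0,0]' >/dev/null; python3 st.py;python3 drv.py
python3 - <<'E'
from h import *
d,px,W=cloud("scene"); crop(px,120,160,380,290,3,"s21")
d,px,W=cloud("top"); crop(px,190,110,380,260,4,"t21")
E
```

```text
t 33.6 theta 19.03 ydir [ 0.0621 -0.0021 -0.9981] q [-0.539  0.366  0.23   1.38   0.03   0.701] p [ 508.9 -293.8  251.9] F [-0.5 -0.3  0.6] T [-0.092  0.078  0.032] w 42.7 qv [-0.    0.05 -0.1  -0.02 -0.    0.  ]
handle top (((517.2645263671875, -294.8714294433594), (17.392242431640625, 31.532602310180664), 18.820825576782227), 846, array([ 0.51684727, -0.29417427,  0.12599659]))
handle side (((510.500244140625, -293.2748107910156), (32.965824127197266, 14.83096981048584), 75.08334350585938), 175, array([ 0.51159684, -0.2835166 ,  0.10320355]))
collar (((516.292236328125, -292.8436279296875), (32.401756286621094, 28.602298736572266), 24.856077194213867), 301, array([ 0.51355277, -0.29310969,  0.08159597]))
holder (((518.1629638671875, -292.93695068359375), (62.17229080200195, 62.42686462402344), 14.216492652893066), 1969, array([ 0.5091191 , -0.29480194,  0.07559011]))
```

View pics/s21.png

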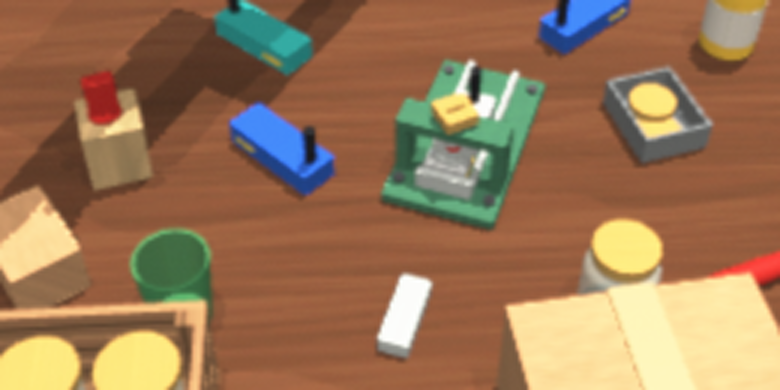

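View pics/t21.png

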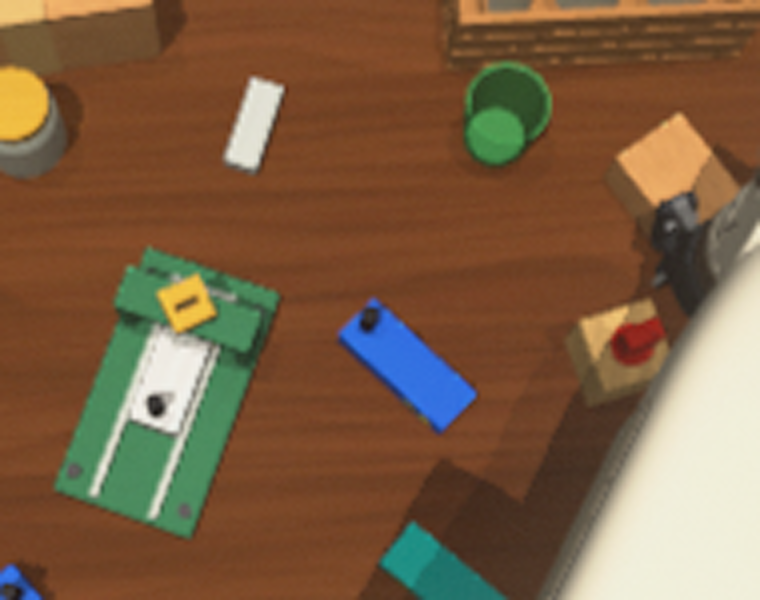

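Run:
```python
from h import *
d,px,W=cloud("top"); V=px.max(-1)
m=(W[...,2]>.075)&(W[...,2]<.1)&(np.linalg.norm(W[...,:2]-[.487,.096],axis=-1)<.025)
print("pin",W[m].mean(0),m.sum()); 
print(arm.observe()["time"]); print(arm.finish_job())
```

```text
pin [0.48634505 0.09758181 0.08955048] 17
33.8
the job is handed in; nothing more can be done
None
```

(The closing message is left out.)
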